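# Put the conkers away after the microscope lesson

## Robot

A 7-joint arm with a two-finger parallel gripper is mounted at the origin on the work surface. World frame = base frame: x ahead of the robot, y to its left, z up, the work surface at z = 0. Lengths are in m, angles in rad, forces in N, time in s.
With the tool pointing down it reaches from about 0.425 to 1.025 m from the base axis. Payload 9.4 kg.
Tool frame: the origin (TCP) lies on the centre line of the jaws, within the pads' length; the fingertips stand arm.tips_ahead ahead of it and the grasp point (between the pads) lies 3 mm ahead of it (arm.tips_ahead is the distance from the TCP to the fingertips, in m); y points along the fingers, x is the direction in which the jaws open and shut, and the axes are right-handed (so a half turn about y gives the same grasp; the last joint's range is limited). The gripper opens to 93 mm and grips with 3 to 60 N. Pads are 15 mm wide; open, the fingers measure 128 mm over their backs; the gripper's body (75 mm by 188 mm) begins 65 mm behind the grasp point.
Start: joints at [-1.397, 0.599, -0.003, 1.599, 0.002, 0.943, -0.08], TCP at [0.18, 0.702, 0.241] pointing down, gripper open.
Joint ranges: [-2.57, 2.57], [-0.35, 1.97], [-1.29, 1.29], [0.11, 2.56], [-1.05, 4.19], [0.11, 1.86], [-2.63, 2.63]. Speed limits (rad/s): [2.22, 2.22, 3.01, 3.01, 3.14, 3.14, 3.14].

## Interface

Orientations are given as a unit quaternion [w, x, y, z].
In Python, from cell import arm gives the robot as it stands. The module is installed in compiled form; this text tells all that it offers.
- The arm moves only by the tool send_rows, never from a script. Its argument "steps" is a list of rows, each an object with "hand": the closure, from -1 (fully open) to 1 (shut), so that 0 is half open; "dp": the shift along the world's x, y, z in cm, a list of three; "roll": the turn about the world's z in degrees. In form: [{"hand": hand, "dp": [x, y, z], "roll": roll}, ...]. A call has 1 to 12 rows; each row shifts and turns the commanded pose from where the row before left it; what a row does not reach is not made up. A row lasts 1/12 s, in which the tool goes at most 41.7 mm and 7.16 degrees, less where a joint would pass 70% of its speed; a pose out of reach is approached as far as the arm can. A call with a gripper value outside its range is refused whole. The fingers move at their own pace and stop on an object; the grip force is fixed at half the most. Time passes only in rows, so rows that do not move let the fingers close. It gives the time, the measured TCP pose, the force and the opening at its end, in the units of the state.
- arm.state(): the state, without advancing time (a new reading comes with each control period).
- arm.read_camera(name): name is "scene" or "top" or "wrist"; returns a dict with "frame" (420x560x3 uint8, red, green, blue), "z_map" (420x560 float32, m along the optical axis (not along the pixel's ray), 0 where there is no reading), "fovy" (degrees; the focal length in pixels is half the picture's height over the tangent of half this angle, whatever the lens; pixels are square), "cx", "cy" (the principal point, pixels), "R" (3x3) and "t" (3): a world point X has camera coordinates R X + t; the wrist camera has in their place "mount" (4x4, takes a point from camera to tool coordinates, whose origin is the TCP and whose axes are the tool frame's). Camera axes: x right, y down, z forward; pixel columns grow to the right and rows downward; lengths in m; the calibration is good to about 2 mm. A picture is of the moment at which its call begins: read the wrist's pose just before it.
- arm.close_job(): hands the job in, once; it reports no verdict.
The state is a dict: "time": time; "joint_positions": joint angles; "dq": joint speeds; "tau": joint torques, N m; "eef_pos": TCP position; "tool_rot": TCP orientation; "wrist_force": force on the tool from outside, world axes, zero at the start; "moment": the same for the moment, N m; "width": finger opening in m.
Only numpy, scipy, OpenCV 4.12 (cv2) and the standard library are available. Lean on these libraries where they do the work, as an engineer would, in place of code of your own. Each camera call takes 0.05 s, during which the arm holds its last target.

## Task

The microscope lesson is over: take the green lid off the storage tub, pour in the conkers from both blue beakers and add those left on the white-floored dissecting tray. When every conker is in the tub, put the lid back and press it fully home, flush on the rim all round, and leave the empty beakers standing upright in the yellow washing-up tray. Leave the slide box, the petri dish and the stain bottle where they are.

Things in the scene. Friction and masses are not known exactly. Their poses are not given: they have to be found in the camera images.
- tub: white round storage tub, loose, about 0.95 kg, closed by its lid at the start: 150 mm outside diameter, 85 mm tall, wall 4 mm, floor 5 mm thick. Origin: centre of its underside, z up. A black rubber seal lines the inside of the mouth, 2 to 8 mm below the rim, leaving a 129 mm opening
- lid: green round lid, 90 g, starts pressed home on the tub. Origin: centre of underside, z up. Going up: plug 124 mm wide to 4 mm, 131 mm to 14 mm; flange 154 mm wide to 19 mm; black knob 28 mm wide to 49 mm. A pull of 3 to 5 N frees it. Laid on the open tub it stops on the seal, flange about 7 mm above the rim; 5 to 10 N straight down pushes it home: flange on the rim, lid origin 71 mm above the tub's
- beaker_1: blue plastic beaker, loose, 70 g, with up to four conkers in it: straight round wall, 66 mm outside diameter, 90 mm tall, wall 3 mm, floor 4 mm. Origin: centre of its underside, z up to the mouth. Two alike
- beaker_2: blue plastic beaker, loose, 70 g, with up to four conkers in it: straight round wall, 66 mm outside diameter, 90 mm tall, wall 3 mm, floor 4 mm. Origin: centre of its underside, z up to the mouth. Two alike
- beaker_1_rim (a point): centre of the mouth of beaker_1, 90 mm above its origin
- beaker_2_rim (a point): centre of the mouth of beaker_2, 90 mm above its origin
- seed_1: conker (horse-chestnut seed): brown round nut with a pale patch, 24 mm diameter, 15 g, smooth; rolls a little. Origin: its middle. Starts in beaker_1
- seed_2: conker (horse-chestnut seed): brown round nut with a pale patch, 24 mm diameter, 15 g, smooth; rolls a little. Origin: its middle. Starts in beaker_1; may be absent (None from the start)
- seed_3: conker (horse-chestnut seed): brown round nut with a pale patch, 24 mm diameter, 15 g, smooth; rolls a little. Origin: its middle. Starts in beaker_1; may be absent (None from the start)
- seed_4: conker (horse-chestnut seed): brown round nut with a pale patch, 24 mm diameter, 15 g, smooth; rolls a little. Origin: its middle. Starts in beaker_1; may be absent (None from the start)
- seed_5: conker (horse-chestnut seed): brown round nut with a pale patch, 24 mm diameter, 15 g, smooth; rolls a little. Origin: its middle. Starts in beaker_2
- seed_6: conker (horse-chestnut seed): brown round nut with a pale patch, 24 mm diameter, 15 g, smooth; rolls a little. Origin: its middle. Starts in beaker_2; may be absent (None from the start)
- seed_7: conker (horse-chestnut seed): brown round nut with a pale patch, 24 mm diameter, 15 g, smooth; rolls a little. Origin: its middle. Starts in beaker_2; may be absent (None from the start)
- seed_8: conker (horse-chestnut seed): brown round nut with a pale patch, 24 mm diameter, 15 g, smooth; rolls a little. Origin: its middle. Starts in beaker_2; may be absent (None from the start)
- seed_9: conker (horse-chestnut seed): brown round nut with a pale patch, 24 mm diameter, 15 g, smooth; rolls a little. Origin: its middle. Starts on the specimen tray
- seed_10: conker (horse-chestnut seed): brown round nut with a pale patch, 24 mm diameter, 15 g, smooth; rolls a little. Origin: its middle. Starts on the specimen tray; may be absent (None from the start)
- seed_11: conker (horse-chestnut seed): brown round nut with a pale patch, 24 mm diameter, 15 g, smooth; rolls a little. Origin: its middle. Starts on the specimen tray; may be absent (None from the start)
- wash_tray: shallow yellow washing-up tray, fixed: 230 mm along its x, 140 mm along its y, rim 14 mm high, floor 4 mm thick. Origin: centre of its underside, z up
- specimen_tray: shallow steel dissecting tray with a white floor, fixed: 200 mm along its x, 130 mm along its y, rim 14 mm high, floor 4 mm thick. Origin: centre of its underside. Holds the single conkers
- slide_box: red box of microscope slides, 100 x 85 x 32 mm; leave it alone. Origin: centre of its underside
- petri_dish: glass petri dish with a greenish culture, 76 mm diameter, 13 mm high; leave it alone. Origin: centre of its underside
- stain_bottle: small amber stain bottle, 38 mm diameter, 85 mm tall; leave it alone. Origin: centre of its underside

How it is judged:
On the way, in this order (a step that is already met when the one before it is completed fails the run):
1. the lid is taken off the tub (horizontal distance between lid and tub above 0.12 m), for 0.1 s.
2. a beaker is tipped out over the tub (((angle between beaker_1's own z axis and vertical above 1.2 rad and horizontal distance between beaker_1_rim and tub below 0.13 m and height (world z) of beaker_1_rim above 0.09 m) or (angle between beaker_2's own z axis and vertical above 1.2 rad and horizontal distance between beaker_2_rim and tub below 0.13 m and height (world z) of beaker_2_rim above 0.09 m))), for 0.1 s.
3. every conker is in the tub (horizontal distance between each of seed_1, seed_2, seed_3, seed_4, seed_5, seed_6, seed_7, seed_8, seed_9, seed_10, seed_11 and tub below 0.07 m and z of seed_1 in the frame of tub between 0.01 and 0.075 m and z of seed_2 in the frame of tub between 0.01 and 0.075 m and z of seed_3 in the frame of tub between 0.01 and 0.075 m and z of seed_4 in the frame of tub between 0.01 and 0.075 m and z of seed_5 in the frame of tub between 0.01 and 0.075 m and z of seed_6 in the frame of tub between 0.01 and 0.075 m and z of seed_7 in the frame of tub between 0.01 and 0.075 m and z of seed_8 in the frame of tub between 0.01 and 0.075 m and z of seed_9 in the frame of tub between 0.01 and 0.075 m and z of seed_10 in the frame of tub between 0.01 and 0.075 m and z of seed_11 in the frame of tub between 0.01 and 0.075 m), for 0.3 s.
4. the lid is pressed home on the tub (z of lid in the frame of tub between 0.068 and 0.0735 m and horizontal distance between lid and tub below 0.006 m and angle between the z axis of lid and the z axis of tub, either way round below 0.04 rad and angle between lid's own z axis and vertical below 0.1 rad), for 0.3 s.
At the end, for the whole second after the job is handed in: Every conker lies in the upright tub; lid home (flange within 2.5 mm of the rim, centred to 6 mm, level with the tub to 0.04 rad); both beakers upright (0.1 rad) on the yellow tray's floor, within 95 mm along and 50 mm across of its middle; tub and lid at rest (all of step 3 and all of step 4 and angle between each of beaker_1, beaker_2's own z axis and vertical below 0.1 rad and z of each of beaker_1, beaker_2 in the frame of wash_tray below 0.01 m and x of beaker_1 in the frame of wash_tray between -0.095 and 0.095 m and y of beaker_1 in the frame of wash_tray between -0.05 and 0.05 m and x of beaker_2 in the frame of wash_tray between -0.095 and 0.095 m and y of beaker_2 in the frame of wash_tray between -0.05 and 0.05 m and angle between tub's own z axis and vertical below 0.05 rad and linear speed of each of tub, lid below 0.02 m/s); the robot touches nothing.
It fails at once if the slide box is moved more than 40 mm or tipped (distance of slide_box from where it was at the start of the episode above 0.04 m or angle between slide_box's own z axis and vertical above 0.5 rad).
It fails at once if the petri dish is moved more than 40 mm or tipped (distance of petri_dish from where it was at the start of the episode above 0.04 m or angle between petri_dish's own z axis and vertical above 0.5 rad).
It fails at once if the stain bottle is moved more than 40 mm or tipped (distance of stain_bottle from where it was at the start of the episode above 0.04 m or angle between stain_bottle's own z axis and vertical above 0.5 rad).
Of seed_2, seed_3, seed_4, seed_6, seed_7, seed_8, seed_10, seed_11 only 3 to 8 are there at a start; the rules pass over those that are not, and their reading is None.
At some moment in a run one of lid, beaker_1, beaker_2 may be knocked a few centimetres aside while the robot is not near it.
It also fails if it takes over 208 s, if anything falls off the work surface, if the arm or the gripper's body presses on something with over 40 N, if the wrist force passes 120 N, or if a joint passes its speed limit or range.

## Working session

There is one attempt and no reset: what is moved stays moved. The work goes in short steps, Python scripts to look and compute and a tool call to move; the robot and the scene stay as the last step left them, time stands still between calls to the robot, and variables do not carry over. Pictures are saved under pics/ and viewed, and the job is handed in when it is done.

Besides the shell and the picture viewer there is one more tool, called after "Emit:" as name(argument=value, ...), one argument or row to a line, values as JSON. send_rows: Moves the arm, as the interface text tells. Its arguments: {"type":"object","properties":{"steps":{"type":"array"}},"required":["steps"]}

```bash
mkdir -p pics; ls; cat > h.py <<'E'
import numpy as np, cv2
from cell import arm
def cam(n):
    c=arm.read_camera(n); 
    c['f']=c['frame'].shape[0]/2/np.tan(np.radians(c['fovy'])/2)
    return c
def pts(c):
    z=c['z_map']; v,u=np.mgrid[:z.shape[0],:z.shape[1]]
    P=np.stack([(u-c['cx'])/c['f']*z,(v-c['cy'])/c['f']*z,z],-1)
    return (P-np.array(c['t']))@np.array(c['R'])
def save(c,n,s=1.4):
    im=cv2.resize(c['frame'][...,::-1],None,fx=s,fy=s); cv2.imwrite('pics/'+n+'.png',im)
E
python3 - <<'E'
from h import *
print(arm.state(), arm.tips_ahead)
for n in ['scene','top','wrist']:
    c=cam(n); save(c,n+'0'); print(n,c['fovy'],c['cx'],c['cy'],c.get('R'),c.get('t'),c.get('mount'))
    print(c.keys())
E
```

```text
pics
{'time': 0.0, 'joint_positions': array([-1.39672349,  0.6001595 , -0.00254143,  1.6001554 ,  0.00183885,
        0.9429207 , -0.07980404]), 'dq': array([-0.00052249, -0.00161247,  0.00065247,  0.00037659, -0.00203561,
       -0.00058465,  0.00023226]), 'tau': array([-1.37465035e-03, -7.65085530e+01,  1.49687279e+00, -2.52357495e+01,
       -5.24409022e-02,  1.68166979e-02,  1.47438550e-04]), 'eef_pos': array([0.17981906, 0.70185117, 0.23972605]), 'tool_rot': array([-0.55818274,  0.55899154,  0.43315043, -0.43398294]), 'wrist_force': array([-0.66312355, -0.42514359, -0.36371812]), 'moment': array([0.00970298, 0.0028103 , 0.01298191]), 'width': 0.09307115617682798} 0.022
scene 56.87676817204036 275.71807312514454 209.83616279615526 [[-7.51286375e-01  6.59976342e-01  1.06115191e-04]
 [ 4.99134678e-01  5.68296883e-01 -6.54143124e-01]
 [-4.31779291e-01 -4.91395850e-01 -7.56370784e-01]] [ 0.41721026 -0.23911804  1.40790566] None
dict_keys(['frame', 'z_map', 'fovy', 'cx', 'cy', 'R', 't', 'f'])
top 55.894026371745696 277.0746069758938 204.35063317868506 [[-0.00365088 -0.99949128 -0.03168375]
 [-0.99854918  0.00534596 -0.05358125]
 [ 0.05372337  0.03144217 -0.99806071]] [0.02810196 0.57080314 0.91352845] None
dict_keys(['frame', 'z_map', 'fovy', 'cx', 'cy', 'R', 't', 'f'])
wrist 70.96920881085906 278.7041746803659 212.3046139055383 None None [[ 9.99998781e-01 -1.55359129e-03 -1.55266753e-04 -2.71778507e-04]
 [-2.82931442e-04 -2.78111987e-01  9.60548615e-01 -1.43699697e-01]
 [-1.53548151e-03 -9.60547401e-01 -2.78112088e-01  7.73323661e-02]
 [ 0.00000000e+00  0.00000000e+00  0.00000000e+00  1.00000000e+00]]
dict_keys(['frame', 'z_map', 'fovy', 'cx', 'cy', 'mount', 'f'])
```

View pics/scene0.png

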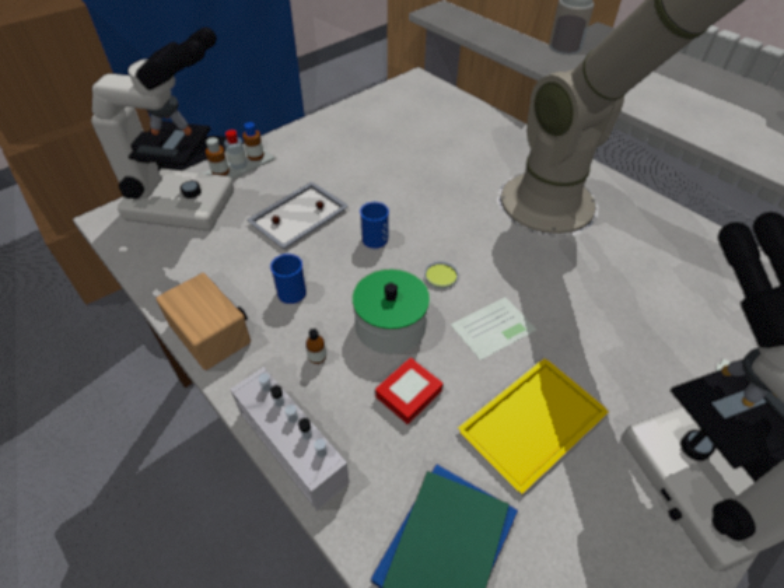

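View pics/top0.png

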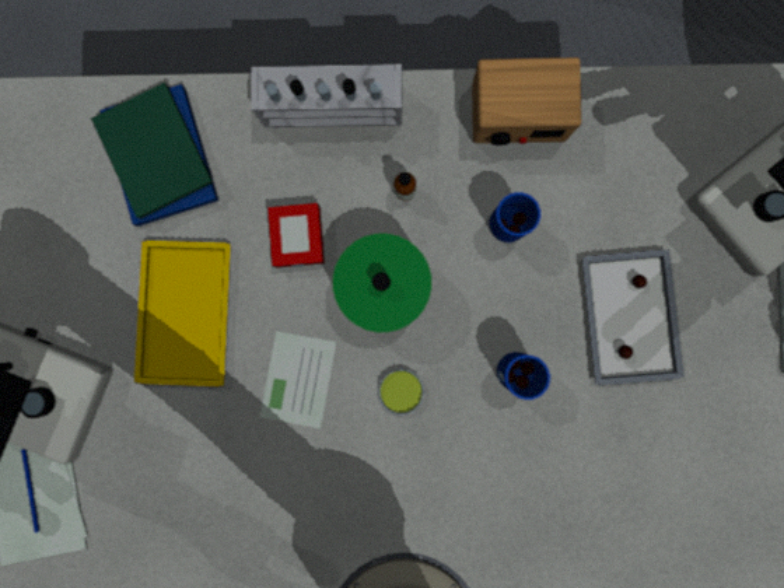

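View pics/wrist0.png

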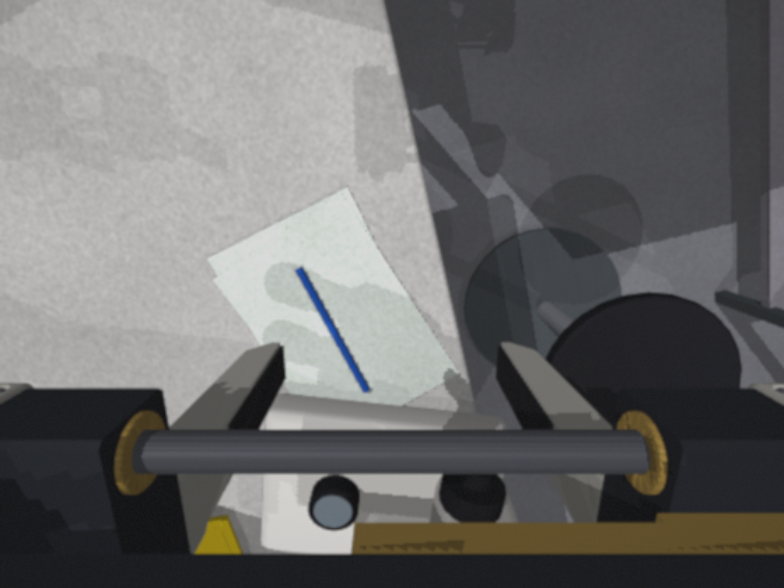

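```bash
cat > m.py <<'E'
from h import *
c=cam('top'); W=pts(c); hsv=cv2.cvtColor(c['frame'],cv2.COLOR_RGB2HSV); H,S,V=[hsv[...,i].astype(int) for i in range(3)]
def comps(name,m,mina=40):
    m=cv2.morphologyEx(m.astype(np.uint8),cv2.MORPH_OPEN,np.ones((2,2)))
    n,l,s,ce=cv2.connectedComponentsWithStats(m)
    for i in range(1,n):
        if s[i,4]>=mina:
            P=W[l==i]; 
            print(name,'px',ce[i].round(),'area',s[i,4],'med',np.median(P,0).round(3),'lo',np.percentile(P,2,axis=0).round(3),'hi',np.percentile(P,98,axis=0).round(3))
comps('green',(H>55)&(H<75)&(S>180),500)
comps('blue',(H>105)&(H<130)&(S>150)&(V>60),200)
comps('yellow',(H>22)&(H<32)&(S>180),200)
comps('petri',(H>28)&(H<45)&(S>100)&(V>80),200)
comps('red',((H<5)|(H>174))&(S>180)&(V>100),100)
comps('amber',(H<15)&(S>120)&(V<140),20)
E
python3 m.py
python3 - <<'E'
from h import *
c=cam('top'); f=c['frame']
im=cv2.resize(f[100:310,320:520,::-1],None,fx=3.8,fy=2.8*1.0); im=cv2.resize(f[120:300,330:510,::-1],None,fx=3.3,fy=3.3,interpolation=2); cv2.imwrite('pics/crop0.png',im)
E
```

```text
green px [273. 203.] area 3615 med [0.57  0.03  0.091] lo [ 0.505 -0.035  0.088] hi [0.639 0.099 0.095]
blue px [133.  79.] area 252 med [0.878 0.373 0.022] lo [0.81  0.348 0.018] hi [0.914 0.393 0.025]
blue px [129. 147.] area 394 med [0.711 0.369 0.022] lo [0.681 0.321 0.012] hi [0.737 0.461 0.025]
blue px [369. 154.] area 230 med [ 0.675 -0.173  0.089] lo [ 0.644 -0.215  0.   ] hi [ 0.708 -0.146  0.093]
blue px [375. 269.] area 225 med [ 0.428 -0.186  0.089] lo [ 0.384 -0.239  0.001] hi [ 0.458 -0.156  0.093]
yellow px [131. 224.] area 6464 med [0.524 0.376 0.005] lo [0.411 0.299 0.001] hi [0.643 0.445 0.017]
petri px [287. 280.] area 672 med [0.393 0.003 0.005] lo [ 0.363 -0.027  0.002] hi [0.424 0.034 0.009]
red px [212. 168.] area 893 med [0.654 0.177 0.032] lo [0.607 0.137 0.027] hi [0.704 0.219 0.035]
amber px [374. 100.] area 25 med [ 0.813 -0.2    0.033] lo [ 0.808 -0.212  0.007] hi [ 0.816 -0.194  0.039]
amber px [290. 134.] area 110 med [ 0.728 -0.007  0.059] lo [ 0.719 -0.021  0.041] hi [0.741 0.01  0.085]
amber px [212. 168.] area 864 med [0.653 0.174 0.032] lo [0.607 0.136 0.009] hi [0.705 0.219 0.035]
amber px [458. 202.] area 41 med [ 0.574 -0.388  0.026] lo [ 0.567 -0.397  0.02 ] hi [ 0.583 -0.381  0.03 ]
amber px [448. 252.] area 41 med [ 0.46  -0.364  0.025] lo [ 0.453 -0.371  0.021] hi [ 0.466 -0.358  0.03 ]
amber px [378. 265.] area 25 med [ 0.433 -0.204  0.026] lo [ 0.426 -0.212  0.022] hi [ 0.437 -0.198  0.029]
amber px [374. 273.] area 33 med [ 0.412 -0.196  0.026] lo [ 0.405 -0.203  0.022] hi [ 0.419 -0.187  0.029]
```

View pics/crop0.png

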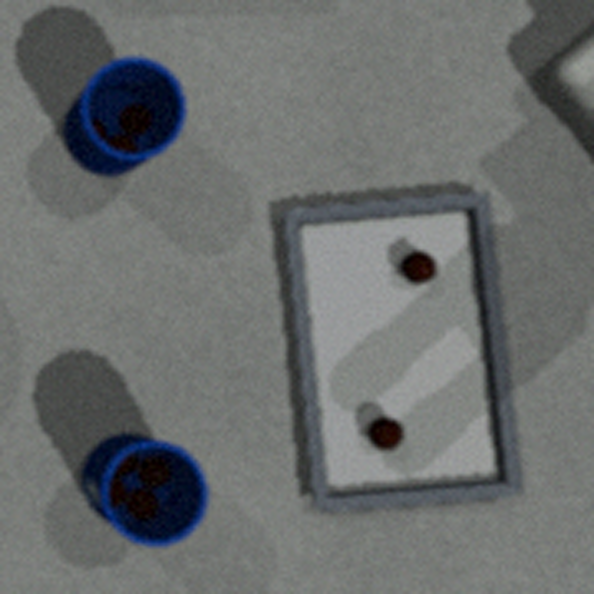

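```bash
python3 - <<'E'
from h import *
c=cam('top'); W=pts(c)
k=(W[...,2]>.112)&(W[...,2]<.13)&(np.hypot(W[...,0]-.57,W[...,1]-.03)<.06); P=W[k]; print('knob',k.sum(),P.mean(0),P.min(0),P.max(0))
hsv=cv2.cvtColor(c['frame'],cv2.COLOR_RGB2HSV)
def circ(m,z,name):
    cs,_=cv2.findContours(m.astype(np.uint8),cv2.RETR_EXTERNAL,cv2.CHAIN_APPROX_NONE); cs=max(cs,key=cv2.contourArea)[:,0]
    d=np.c_[(cs[:,0]-c['cx'])/c['f'],(cs[:,1]-c['cy'])/c['f'],np.ones(len(cs))]
    R=np.array(c['R']); o=-R.T@np.array(c['t']); w=d@R
    X=o+w*((z-o[2])/w[:,2])[:,None]
    (x,y),r=cv2.minEnclosingCircle(X[:,:2].astype(np.float32)*1000); print(name,x,y,r, X[:,:2].mean(0))
H,S,V=[hsv[...,i].astype(int) for i in range(3)]
circ((H>50)&(H<80)&(S>150)&(W[...,2]>.06),.09,'lid')
for nm,a in [('A',(.676,-.18)),('B',(.422,-.196))]:
    m=(W[...,2]>.08)&(np.hypot(W[...,0]-a[0],W[...,1]-a[1])<.06); P=W[m]
    circ(m,.09,nm); print(m.sum(),P.mean(0))
# seeds in tray
m=(W[...,2]>.02)&(W[...,0]>.40)&(W[...,0]<.65)&(W[...,1]<-.31)&(W[...,1]>-.45)&(V<90)&(S>100); n,l=cv2.connectedComponents(m.astype(np.uint8))
for i in range(1,n): P=W[l==i]; print('seed',len(P),P.mean(0),P.max(0)) if len(P)>10 else 0
E
```

```text
knob 138 [0.57248256 0.03227505 0.12078679] [0.55978151 0.02024371 0.11316988] [0.58495617 0.04536869 0.12510544]
lid 573.615234375 33.293704986572266 75.56903076171875 [0.57333752 0.03330769]
A 677.2557983398438 -178.5006103515625 34.639984130859375 [ 0.6777516 -0.1788737]
229 [ 0.67978865 -0.18107053  0.08945454]
B 428.1850891113281 -187.9838104248047 34.390384674072266 [ 0.42782288 -0.18807188]
236 [ 0.42618526 -0.19034243  0.08956186]
seed 50 [ 0.57705135 -0.38672525  0.02519709] [ 0.58531967 -0.38001902  0.02966297]
seed 52 [ 0.46177322 -0.36091949  0.02506662] [ 0.47077716 -0.35361985  0.03138039]
```

Emit:
send_rows(
  steps=[
    {"hand": -1, "dp": [0, -4, 1], "roll": -7},
    {"hand": -1, "dp": [0.5, -4, 1], "roll": -7},
    {"hand": -1, "dp": [0.5, -4, 0], "roll": -7},
    {"hand": -1, "dp": [0.5, -4, 0], "roll": -7},
    {"hand": -1, "dp": [0.5, -4, 0], "roll": -7},
    {"hand": -1, "dp": [1, -4, 0], "roll": -7},
    {"hand": -1, "dp": [2, -3.5, 0], "roll": -7},
    {"hand": -1, "dp": [3, -2.5, 0], "roll": -7},
    {"hand": -1, "dp": [3, -2.5, 0], "roll": -7},
    {"hand": -1, "dp": [3, -2.5, 0], "roll": -7},
    {"hand": -1, "dp": [3, -2.5, 0], "roll": -5.6},
    {"hand": -1, "dp": [0, 0, 0], "roll": 0},
  ],
)

```text
time: 1.3
eef_pos: [0.3549, 0.3225, 0.2614]
tool_rot: [-0.707, 0.707, -0.004, 0.006]
wrist_force: [-0.6, 0.1, -0.1]
width: 0.0932
```

Emit:
send_rows(
  steps=[
    {"hand": -1, "dp": [2.7, -3.0, 0], "roll": 0},
    {"hand": -1, "dp": [2.7, -3.0, 0], "roll": 0},
    {"hand": -1, "dp": [2.7, -3.0, -1], "roll": 0},
    {"hand": -1, "dp": [2.7, -3.0, -1], "roll": 0},
    {"hand": -1, "dp": [2.7, -3.0, -2], "roll": 0},
    {"hand": -1, "dp": [2.7, -3.0, -2], "roll": 0},
    {"hand": -1, "dp": [2.7, -3.0, -2], "roll": 0},
    {"hand": -1, "dp": [2.7, -3.0, -1], "roll": 0},
    {"hand": -1, "dp": [0.2, -3.0, 0], "roll": 0},
    {"hand": -1, "dp": [0, -2.0, 0], "roll": 0},
    {"hand": -1, "dp": [0, 0, 0], "roll": 0},
  ],
)

```text
time: 2.22
eef_pos: [0.562, 0.0387, 0.1749]
tool_rot: [-0.706, 0.708, -0.002, 0.002]
wrist_force: [-0.7, -0.7, -0.1]
width: 0.0935
```

```bash
python3 - <<'E'
from h import *
s=arm.state();print(s['time'],s['eef_pos'],s['tool_rot'])
c=cam('wrist'); save(c,'w1')
from scipy.spatial.transform import Rotation as Ro
def wp(c,s):
    z=c['z_map']; v,u=np.mgrid[:z.shape[0],:z.shape[1]]
    P=np.stack([(u-c['cx'])/c['f']*z,(v-c['cy'])/c['f']*z,z],-1)
    M=c['mount']; P=P@M[:3,:3].T+M[:3,3]
    q=s['tool_rot']; return P@Ro.from_quat([q[1],q[2],q[3],q[0]]).as_matrix().T+s['eef_pos']
W=wp(c,s); d=np.hypot(W[...,0]-.573,W[...,1]-.033)
m=(W[...,2]>.11)&(W[...,2]<.127)&(d<.05)&(c['frame'].max(-1)<90); print(m.sum(),np.median(W[m],0) if m.any() else 0, W[m].min(0),W[m].max(0))
E
```

```text
2.2167 [0.5619748  0.03872276 0.17489663] [-0.70627699  0.70793009 -0.00210238  0.00183936]
1108 [0.57216429 0.03455425 0.12029181] [0.55903973 0.01940993 0.11002898] [0.58557359 0.04595434 0.12213904]
```

View pics/w1.png

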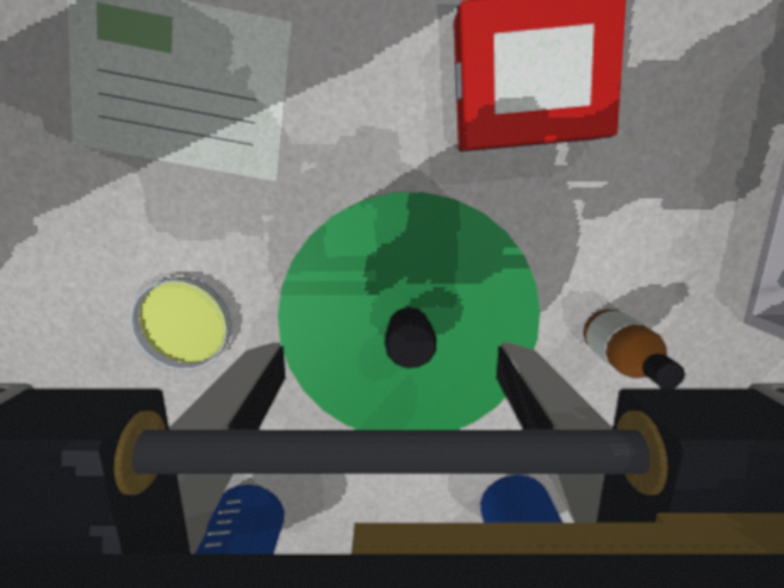

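Emit:
send_rows(
  steps=[
    {"hand": -1, "dp": [1.0, -0.6, -2], "roll": 0},
    {"hand": -1, "dp": [0, 0, -2.8], "roll": 0},
    {"hand": -1, "dp": [0, 0, -1], "roll": 0},
    {"hand": 1, "dp": [0, 0, 0], "roll": 0},
    {"hand": 1, "dp": [0, 0, 0], "roll": 0},
    {"hand": 1, "dp": [0, 0, 0], "roll": 0},
    {"hand": 1, "dp": [0, 0, 0], "roll": 0},
    {"hand": 1, "dp": [0, 0, 0], "roll": 0},
    {"hand": 1, "dp": [0, 0, 0], "roll": 0},
  ],
)

```text
time: 3.02
eef_pos: [0.5722, 0.0383, 0.1179]
tool_rot: [0.707, -0.707, -0.001, -0.0]
wrist_force: [0.0, -0.9, -0.5]
width: 0.0579
```

Emit:
send_rows(
  steps=[
    {"hand": 1, "dp": [0, -0.5, 0], "roll": 0},
    {"hand": 1, "dp": [0, 0, 0], "roll": 0},
    {"hand": 1, "dp": [0, 0, 0], "roll": 0},
    {"hand": 1, "dp": [0, 0, 0], "roll": 0},
    {"hand": 1, "dp": [0, 0, 0], "roll": 0},
    {"hand": 1, "dp": [0, 0, 0], "roll": 0},
  ],
)

```text
time: 3.52
eef_pos: [0.5724, 0.033, 0.1172]
tool_rot: [-0.707, 0.707, 0.001, 0.0]
wrist_force: [1.3, 0.1, 0.1]
width: 0.0274
```

Emit:
send_rows(
  steps=[
    {"hand": 1, "dp": [0, 0, 0.5], "roll": 0},
    {"hand": 1, "dp": [0, 0, 1], "roll": 0},
    {"hand": 1, "dp": [0, 0, 2], "roll": 0},
    {"hand": 1, "dp": [0, 0, 2.5], "roll": 0},
    {"hand": 1, "dp": [-2.5, 3, 0], "roll": 0},
    {"hand": 1, "dp": [-2.5, 3, 0], "roll": 0},
    {"hand": 1, "dp": [-2.5, 3, 0], "roll": 0},
    {"hand": 1, "dp": [-2.5, 3, -1], "roll": 0},
    {"hand": 1, "dp": [-2.5, 3, -2], "roll": 0},
    {"hand": 1, "dp": [0, 0.7, -2], "roll": 0},
    {"hand": 1, "dp": [0, 0, -2], "roll": 0},
    {"hand": 1, "dp": [0, 0, 0], "roll": 0},
  ],
)

```text
time: 4.52
eef_pos: [0.4462, 0.1893, 0.1064]
tool_rot: [-0.707, 0.708, -0.0, -0.003]
wrist_force: [-1.0, 0.0, -1.0]
width: 0.027
```

```bash
python3 - <<'E'
from h import *
c=cam('scene'); save(c,'s1')
E
```

```text
(no output)
```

View pics/s1.png

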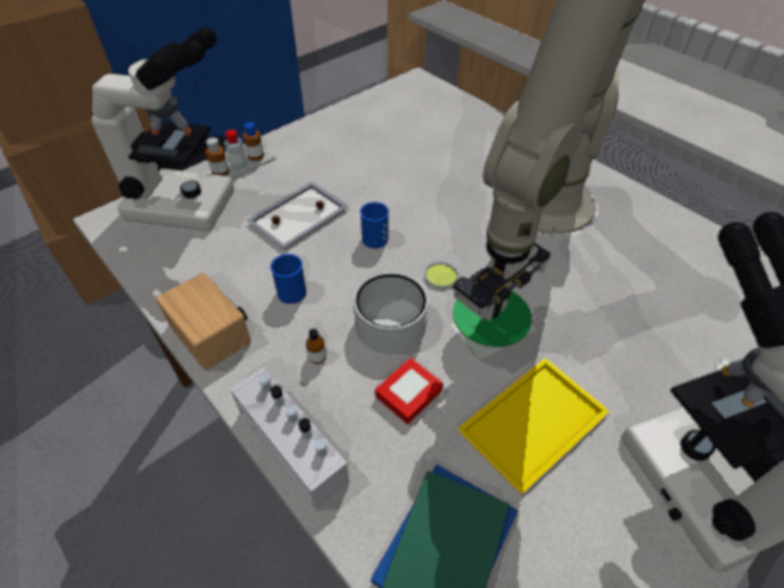

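Emit:
send_rows(
  steps=[
    {"hand": 1, "dp": [0, 0, -3], "roll": 0},
    {"hand": 1, "dp": [0, 0, -2], "roll": 0},
    {"hand": 1, "dp": [0, 0, -0.8], "roll": 0},
    {"hand": 1, "dp": [0, 0, -0.2], "roll": 0},
    {"hand": -1, "dp": [0, 0, 0], "roll": 0},
    {"hand": -1, "dp": [0, 0, 0], "roll": 0},
    {"hand": -1, "dp": [0, 0, 0.5], "roll": 0},
    {"hand": -1, "dp": [0, 0, 1], "roll": 0},
    {"hand": -1, "dp": [0, 0, 3], "roll": 0},
    {"hand": -1, "dp": [0, 0, 4], "roll": 0},
    {"hand": -1, "dp": [0, 0, 4], "roll": 0},
  ],
)

```text
time: 5.48
eef_pos: [0.4474, 0.188, 0.1755]
tool_rot: [-0.707, 0.707, -0.0, -0.0]
wrist_force: [0.1, -0.2, 0.1]
width: 0.0693
```

Emit:
send_rows(
  steps=[
    {"hand": -1, "dp": [1, -3, 2], "roll": 0},
    {"hand": -1, "dp": [2.2, -3.4, 0], "roll": 0},
    {"hand": -1, "dp": [2.2, -3.4, 0], "roll": 0},
    {"hand": -1, "dp": [2.2, -3.4, 0], "roll": 0},
    {"hand": -1, "dp": [2.2, -3.4, 0], "roll": 0},
    {"hand": -1, "dp": [2.2, -3.4, 0], "roll": 0},
    {"hand": -1, "dp": [2.2, -3.4, 0], "roll": 0},
    {"hand": -1, "dp": [2.2, -3.4, 0], "roll": 0},
    {"hand": -1, "dp": [2.2, -3.4, 0], "roll": 0},
    {"hand": -1, "dp": [2.2, -3.4, -1], "roll": 0},
    {"hand": -1, "dp": [2.5, -3.2, -1], "roll": 0},
    {"hand": -1, "dp": [0, 0, 0], "roll": 0},
  ],
)

```text
time: 6.48
eef_pos: [0.6828, -0.1873, 0.1736]
tool_rot: [-0.705, 0.709, -0.001, 0.003]
wrist_force: [-0.8, 0.5, 0.0]
width: 0.0929
```

```bash
cat >> h.py <<'E'
from scipy.spatial.transform import Rotation as Ro
def wp(c,s):
    z=c['z_map']; v,u=np.mgrid[:z.shape[0],:z.shape[1]]
    P=np.stack([(u-c['cx'])/c['f']*z,(v-c['cy'])/c['f']*z,z],-1)
    M=c['mount']; P=P@M[:3,:3].T+M[:3,3]
    q=s['tool_rot']; return P@Ro.from_quat([q[1],q[2],q[3],q[0]]).as_matrix().T+s['eef_pos']
def rim(W,a,lo=.083,hi=.096,r=.05):
    d=np.hypot(W[...,0]-a[0],W[...,1]-a[1]); m=(W[...,2]>lo)&(W[...,2]<hi)&(d<r)
    P=W[m]; e=cv2.minEnclosingCircle((P[:,:2]*1000).astype(np.float32)); return len(P),e,P.mean(0),np.percentile(P[:,2],[50,95])
def blue(c):
    h=cv2.cvtColor(c['frame'],cv2.COLOR_RGB2HSV); return (h[...,0]>105)&(h[...,0]<130)&(h[...,1]>120)
E
python3 - <<'E'
from h import *
s=arm.state();print(s['time'],s['eef_pos'],s['width'])
c=cam('wrist'); save(c,'w2'); W=wp(c,s); W[~blue(c)]=0; print(rim(W,(.678,-.18)))
E
```

```text
6.4833 [ 0.68282842 -0.18725991  0.17360034] 0.09291046167295654
(1395, ((677.2382202148438, -179.16033935546875), 33.93681335449219), array([ 0.67722736, -0.18018304,  0.0889393 ]), array([0.08940731, 0.09065696]))
```

View pics/w2.png

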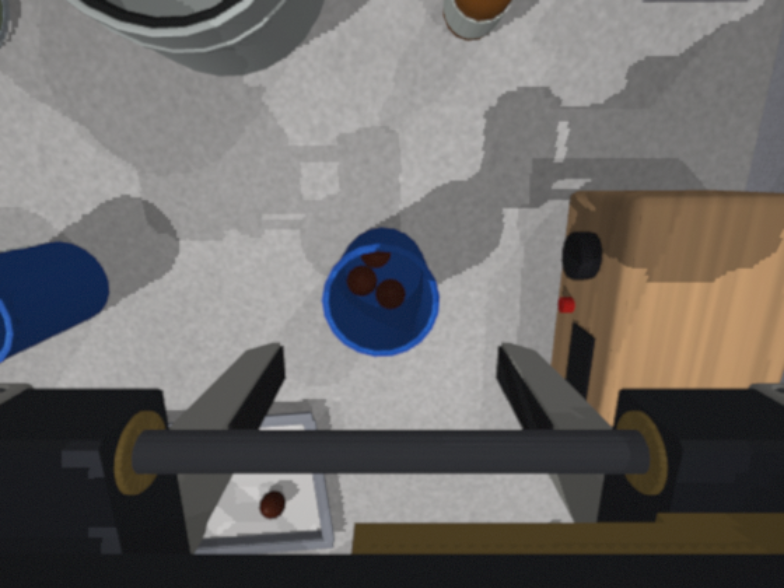

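Emit:
send_rows(
  steps=[
    {"hand": -1, "dp": [-0.5, 0.8, -1], "roll": 0},
    {"hand": -1, "dp": [0, 0, -3], "roll": 0},
    {"hand": -1, "dp": [0, 0, -2], "roll": 0},
    {"hand": -1, "dp": [0, 0, -0.7], "roll": 0},
    {"hand": -1, "dp": [0, 0, 0], "roll": 0},
  ],
)

```text
time: 6.95
eef_pos: [0.6749, -0.1699, 0.1058]
tool_rot: [0.707, -0.707, 0.0, 0.001]
wrist_force: [-0.2, -0.2, -0.8]
width: 0.093
```

Emit:
send_rows(
  steps=[
    {"hand": -1, "dp": [0.2, -0.9, 0], "roll": 0},
    {"hand": -1, "dp": [0, 0, 0], "roll": 0},
    {"hand": 1, "dp": [0, 0, 0], "roll": 0},
    {"hand": 1, "dp": [0, 0, 0], "roll": 0},
    {"hand": 1, "dp": [0, 0, 0], "roll": 0},
    {"hand": 1, "dp": [0, 0, 0], "roll": 0},
    {"hand": 1, "dp": [0, 0, 0], "roll": 0},
    {"hand": 1, "dp": [0, 0, 0], "roll": 0},
  ],
)

```text
time: 7.62
eef_pos: [0.678, -0.1803, 0.1064]
tool_rot: [-0.707, 0.707, 0.0, -0.0]
wrist_force: [-1.0, 0.1, 3.3]
width: 0.0657
```

Emit:
send_rows(
  steps=[
    {"hand": 1, "dp": [0, 0, 1], "roll": 0},
    {"hand": 1, "dp": [0, 0, 2], "roll": 0},
    {"hand": 1, "dp": [0, 0, 3], "roll": 0},
    {"hand": 1, "dp": [-1, 0, 3], "roll": 0},
    {"hand": 1, "dp": [-2, 1, 0], "roll": 0},
    {"hand": 1, "dp": [-2, 1, 0], "roll": 0},
    {"hand": 1, "dp": [-2, 1.5, 0], "roll": 0},
    {"hand": 1, "dp": [-2, 1.5, 0], "roll": 0},
    {"hand": 1, "dp": [-1.5, 1.5, 0], "roll": 0},
    {"hand": 1, "dp": [0, 0, 0], "roll": 0},
    {"hand": 1, "dp": [0, 0, 0], "roll": 0},
  ],
)

```text
time: 8.53
eef_pos: [0.5727, -0.1144, 0.1969]
tool_rot: [0.707, -0.707, -0.001, 0.001]
wrist_force: [1.3, -0.5, -1.2]
width: 0.0655
```

```bash
python3 - <<'E'
from h import *
s=arm.state();print(s['time'],s['eef_pos'],s['width'])
c=cam('scene'); save(c,'s2'); c=cam('top'); save(c,'t2')
W=pts(c); m=(W[...,2]>.078)&(W[...,2]<.093)&(np.hypot(W[...,0]-.573,W[...,1]-.033)<.09)&~blue(c); P=W[m]; print(m.sum(),P.mean(0),cv2.minEnclosingCircle((P[:,:2]*1000).astype(np.float32)))
E
```

```text
8.5333 [ 0.57271458 -0.11441082  0.19691702] 0.06554491032679367
974 [0.57323034 0.03251185 0.08396063] ((573.06884765625, 32.308258056640625), 74.78681945800781)
```

View pics/s2.png

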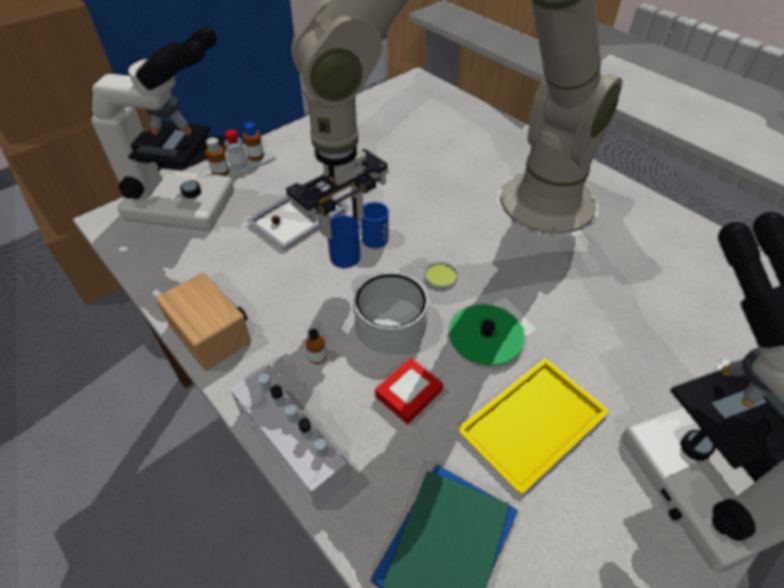

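View pics/t2.png

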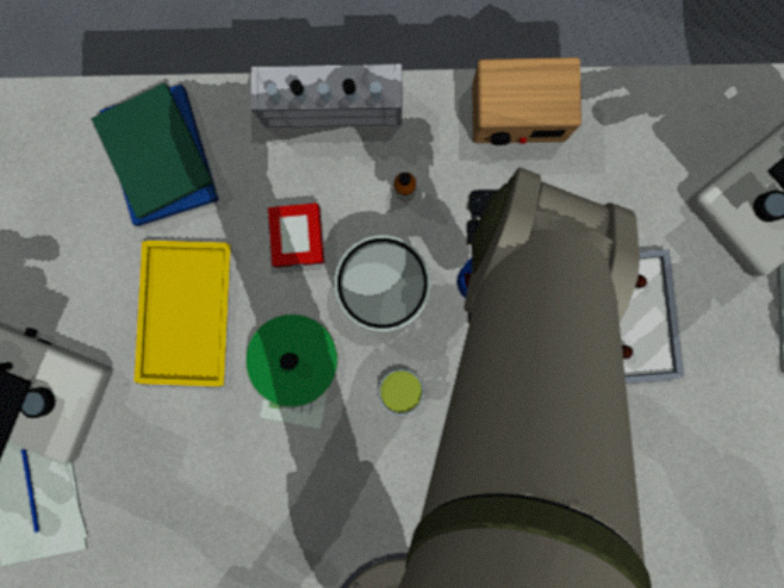

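Emit:
send_rows(
  steps=[
    {"hand": 1, "dp": [0, 1.0, -1.5], "roll": 0},
    {"hand": 1, "dp": [0, 1.5, -0.8], "roll": 0},
    {"hand": 1, "dp": [0, 1, 0], "roll": 0},
    {"hand": 1, "dp": [0, 0.7, 0.1], "roll": 0},
    {"hand": 1, "dp": [0, 0.7, 0.1], "roll": 0},
    {"hand": 1, "dp": [0, 0.7, 0.1], "roll": 0},
    {"hand": 1, "dp": [0, 0.7, 0.1], "roll": 0},
    {"hand": 1, "dp": [0, 0.7, 0.1], "roll": 0},
    {"hand": 1, "dp": [0, 0.7, 0.1], "roll": 0},
    {"hand": 1, "dp": [0, 0, 0], "roll": 0},
  ],
)

```text
time: 9.47
eef_pos: [0.5732, -0.0366, 0.1795]
tool_rot: [0.707, -0.707, -0.001, 0.001]
wrist_force: [0.1, -1.1, -0.7]
width: 0.0659
```

```bash
python3 - <<'E'
from h import *
s=arm.state();print(s['time'],s['eef_pos'],s['width'],s['wrist_force'])
c=cam('scene'); 
cv2.imwrite('pics/s3.png',cv2.resize(c['frame'][80:290,170:370,::-1],None,fx=2.8,fy=2.8))
c=cam('top'); 
W=pts(c); m=(W[...,2]>.078)&(W[...,2]<.093)&(np.hypot(W[...,0]-.573,W[...,1]-.033)<.1)&~blue(c); P=W[m]; print(m.sum(),P.mean(0),cv2.minEnclosingCircle((P[:,:2]*1000).astype(np.float32)))
E
```

```text
9.4667 [ 0.57321597 -0.03657039  0.17952895] 0.06585076289825743 [ 0.11336237 -1.09307798 -0.66736657]
380 [0.58445376 0.08481086 0.0838858 ] ((578.0829467773438, 57.16149139404297), 69.996826171875)
```

View pics/s3.png

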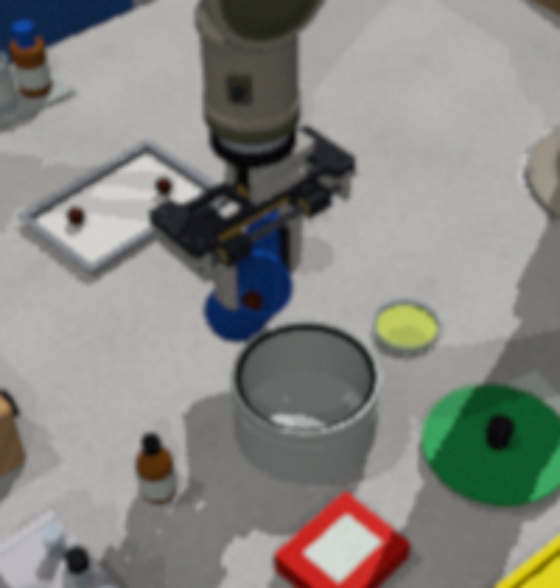

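```bash
python3 - <<'E'
from h import *
s=arm.state()
c=cam('wrist'); save(c,'w3'); W=wp(c,s)
m=(W[...,2]>.08)&(W[...,2]<.09)&(np.hypot(W[...,0]-.573,W[...,1]-.04)<.1)&~blue(c); P=W[m]; print(m.sum(),P[:,:2].max(0),P[:,:2].min(0))
A=np.c_[2*P[:,:2],np.ones(len(P))]
b=blue(c)&(W[...,2]<.2); P=W[b];print(len(P),P.min(0),P.max(0))
c=cam('scene');cv2.imwrite('pics/s4.png',cv2.resize(c['frame'][130:230,220:320,::-1],None,fx=6,fy=6,interpolation=2))
W=pts(c); m=blue(c)&(W[...,2]>.05)&(W[...,1]>-.15); P=W[m]; print(len(P),P.min(0),P.max(0),P.mean(0))
E
```

```text
7238 [0.64673849 0.10621397] [ 0.49740304 -0.05102444]
7770 [ 0.54000373 -0.10464809  0.07244696] [ 0.60632901 -0.00657496  0.17695512]
673 [ 0.32420462 -0.09689601  0.05211261] [1.040701   0.70832324 0.90843701] [0.58252059 0.05021765 0.18800328]
```

View pics/w3.png

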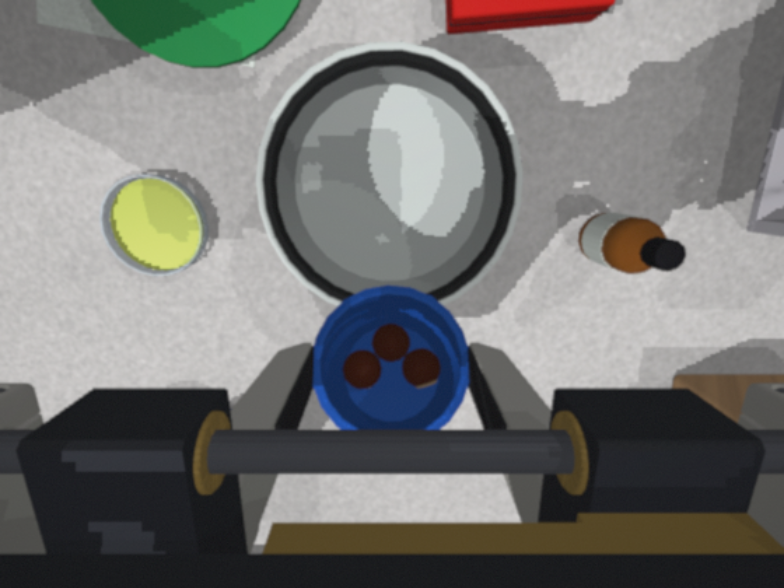

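View pics/s4.png

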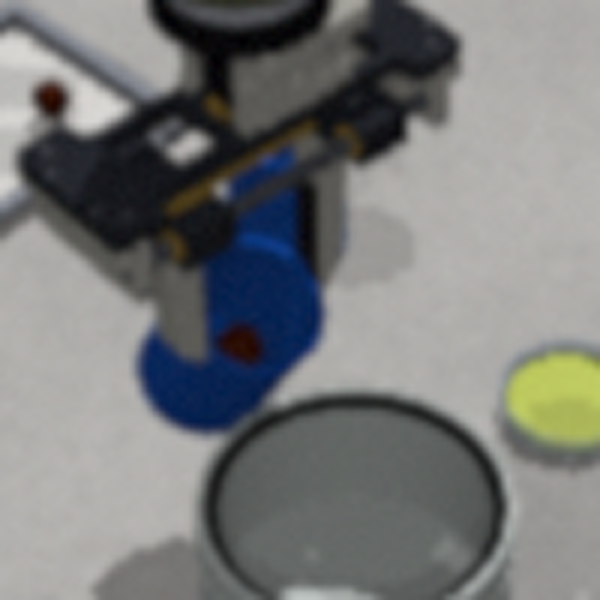

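Emit:
send_rows(
  steps=[
    {"hand": 1, "dp": [0, 0.8, -0.3], "roll": 0},
    {"hand": 1, "dp": [0, 0.8, -0.4], "roll": 0},
    {"hand": 1, "dp": [0, 0.7, -0.5], "roll": 0},
    {"hand": 1, "dp": [0, 0.7, -0.5], "roll": 0},
    {"hand": 1, "dp": [0, 0.5, -0.6], "roll": 0},
    {"hand": 1, "dp": [0, 0.4, -0.7], "roll": 0},
    {"hand": 1, "dp": [0, 0, 0], "roll": 0},
  ],
)

```text
time: 10.25
eef_pos: [0.5728, 0.0023, 0.1477]
tool_rot: [0.707, -0.707, -0.0, 0.001]
wrist_force: [0.6, 0.2, 1.8]
width: 0.0658
```

```bash
cat > v.py <<'E'
from h import *
import sys
k=sys.argv[1]
s=arm.state();print(s['time'],s['eef_pos'],s['width'],s['wrist_force'])
c=cam('wrist'); W=wp(c,s)
m=(W[...,2]>.08)&(W[...,2]<.09)&(np.hypot(W[...,0]-.573,W[...,1]-.04)<.1)&~blue(c); P=W[m]; print(m.sum(),P[:,:2].max(0),P[:,:2].min(0))
a=cv2.resize(c['frame'][...,::-1],None,fx=.7,fy=.7)
c=cam('scene');b=cv2.resize(c['frame'][120:270,200:350,::-1],None,fx=2.6,fy=2.6,interpolation=2)
h=max(a.shape[0],b.shape[0]); o=np.zeros((h,a.shape[1]+b.shape[1],3),np.uint8); o[:a.shape[0],:a.shape[1]]=a; o[:b.shape[0],a.shape[1]:]=b
cv2.imwrite('pics/'+k+'.png',o)
E
python3 v.py v1
```

```text
10.25 [0.57275726 0.00228475 0.14767438] 0.06576605371099972 [0.6425754  0.196005   1.82914375]
6872 [0.64671393 0.10652695] [ 0.49790639 -0.01039144]
```

View pics/v1.png

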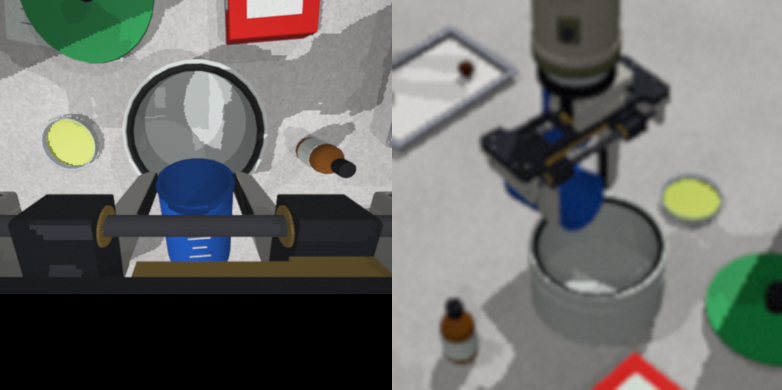

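Emit:
send_rows(
  steps=[
    {"hand": 1, "dp": [0, 0.3, -0.5], "roll": 0},
    {"hand": 1, "dp": [0, 0.3, -0.6], "roll": 0},
    {"hand": 1, "dp": [0, 0.2, -0.5], "roll": 0},
    {"hand": 1, "dp": [0, 0.1, -0.5], "roll": 0},
    {"hand": 1, "dp": [0, 0.1, -0.4], "roll": 0},
    {"hand": 1, "dp": [0, 0.1, -0.3], "roll": 0},
    {"hand": 1, "dp": [0, 0, 0], "roll": 0},
    {"hand": 1, "dp": [0, 0, 0], "roll": 0},
    {"hand": 1, "dp": [0, 0, 0], "roll": 0},
    {"hand": 1, "dp": [0, 0, 0], "roll": 0},
  ],
)

```text
time: 11.18
eef_pos: [0.5728, 0.0114, 0.1213]
tool_rot: [-0.707, 0.707, -0.0, -0.0]
wrist_force: [0.7, 2.5, 2.4]
width: 0.0642
```

```bash
python3 v.py v2
```

```text
11.1833 [0.57276957 0.01142807 0.12125578] 0.06423462111402571 [0.74366518 2.49030529 2.41827296]
8332 [0.64658482 0.10640976] [ 0.4979457  -0.03258693]
```

View pics/v2.png

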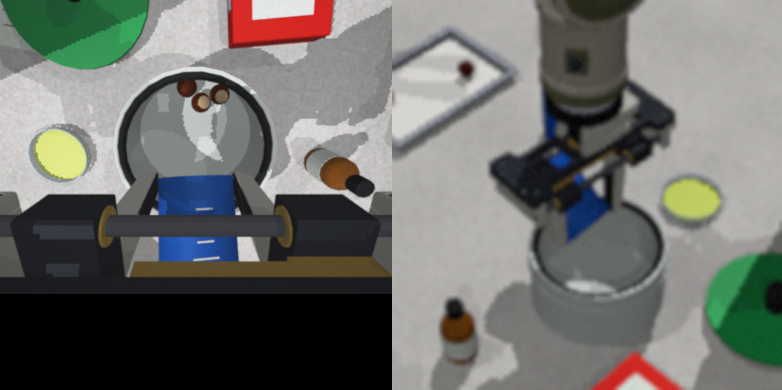

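Emit:
send_rows(
  steps=[
    {"hand": 1, "dp": [0, 0.2, 1], "roll": 0},
    {"hand": 1, "dp": [0, 0.5, 2], "roll": 0},
    {"hand": 1, "dp": [0, 1, 3], "roll": 0},
    {"hand": 1, "dp": [0, 2, 3], "roll": 0},
    {"hand": 1, "dp": [0, 3, 1], "roll": 0},
    {"hand": 1, "dp": [0, 3, 0], "roll": 0},
    {"hand": 1, "dp": [0, 3, 0], "roll": 0},
    {"hand": 1, "dp": [0, 3, 0], "roll": 0},
    {"hand": 1, "dp": [0, 3, 0], "roll": 0},
    {"hand": 1, "dp": [0, 2, 0], "roll": 0},
    {"hand": 1, "dp": [0, 0, 0], "roll": 0},
  ],
)

```text
time: 12.2
eef_pos: [0.572, 0.2236, 0.2211]
tool_rot: [0.707, -0.707, -0.002, 0.002]
wrist_force: [-0.3, -0.5, -0.0]
width: 0.0646
```

```bash
cat > v2.py <<'E'
from h import *
import sys
k=sys.argv[1]
s=arm.state();print(s['time'],s['eef_pos'],s['width'],s['wrist_force'])
c=cam('wrist'); 
a=cv2.resize(c['frame'][...,::-1],None,fx=.6,fy=.6)
W=wp(c,s); m=blue(c)&(np.hypot(W[...,0]-s['eef_pos'][0],W[...,1]-s['eef_pos'][1])<.15); P=W[m]; 
if len(P): print('blue wrist',len(P),P.min(0),P.max(0))
c=cam('scene');b=cv2.resize(c['frame'][...,::-1],None,fx=.8,fy=.8,interpolation=2)
if len(sys.argv)>2:
    x0,y0,w,h=map(int,sys.argv[2:6]); b=cv2.resize(c['frame'][y0:y0+h,x0:x0+w,::-1],(448,int(448*h/w)),interpolation=2)
h=max(a.shape[0],b.shape[0]); o=np.zeros((h,a.shape[1]+b.shape[1],3),np.uint8); o[:a.shape[0],:a.shape[1]]=a; o[:b.shape[0],a.shape[1]:]=b
cv2.imwrite('pics/'+k+'.png',o)
E
python3 v2.py v3 220 100 200 180
```

```text
12.2 [0.57202213 0.22356286 0.22108724] 0.06456858265044897 [-0.34989603 -0.45810185 -0.00923813]
blue wrist 9252 [0.53940784 0.16962538 0.16783921] [0.60522623 0.3005859  0.36486142]
```

View pics/v3.png

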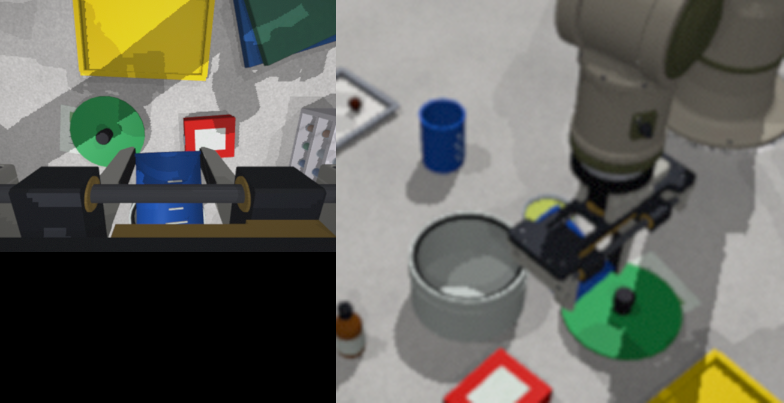

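```bash
python3 - <<'E'
from h import *
s=arm.state(); c=cam('wrist'); W=wp(c,s)
e=s['eef_pos']; m=blue(c)&(abs(W[...,0]-e[0])<.012)&(np.abs(W[...,1]-e[1])<.12)&(W[...,2]<.35); P=W[m]
for y0 in np.arange(-.1,.06,.01):
    q=P[abs(P[:,1]-e[1]-y0)<.005]
    if len(q)>5: print(round(y0,3),len(q),np.median(q[:,2]-e[2]).round(4),q[:,2].min()-e[2])
c=cam('top');W=pts(c)
y=cv2.cvtColor(c['frame'],cv2.COLOR_RGB2HSV); m=(y[...,0]>20)&(y[...,0]<33)&(y[...,1]>150)&(W[...,1]>.25)&(W[...,1]<.5)
P=W[m];r=P[P[:,2]>.010]; print(cv2.minAreaRect((r[:,:2]*1000).astype(np.float32)),np.percentile(P,[1,99],axis=0))
E
```

```text
-0.04 357 0.0252 0.021440594406677255
-0.03 989 0.0226 0.017923870193571778
-0.02 89 0.0207 0.019389407658981644
-0.01 441 0.0126 -0.05381561652164549
-0.0 1024 0.0097 0.005313270026876871
0.01 910 0.006 0.0016922758027915208
0.02 95 0.0785 0.005362551736862092
((448.0335998535156, 349.8389587402344), (98.38760375976562, 219.6644744873047), 11.459516525268555) [[0.40811055 0.30185771 0.00119722]
 [0.5262321  0.45173276 0.01856724]]
```

Emit:
send_rows(
  steps=[
    {"hand": 1, "dp": [0.4, 3.5, 0], "roll": 0},
    {"hand": 1, "dp": [0.4, 3.5, 0], "roll": 0},
    {"hand": 1, "dp": [0, 3.5, 0], "roll": 0},
    {"hand": 1, "dp": [0, 3.5, -1], "roll": 0},
    {"hand": 1, "dp": [0, 3, -2], "roll": 0},
    {"hand": 1, "dp": [0, 1.6, -3], "roll": 0},
    {"hand": 1, "dp": [0, 0.2, -3], "roll": 0},
    {"hand": 1, "dp": [0, 0, -3], "roll": 0},
    {"hand": 1, "dp": [0, 0, -2], "roll": 0},
    {"hand": 1, "dp": [0, 0, -1], "roll": 0},
    {"hand": 1, "dp": [0, 0, 0], "roll": 0},
  ],
)

```text
time: 13.32
eef_pos: [0.5807, 0.4044, 0.0691]
tool_rot: [-0.706, 0.708, -0.001, -0.0]
wrist_force: [0.3, -0.7, -0.7]
width: 0.0646
```

```bash
python3 v2.py v4 300 200 180 160
```

```text
13.3167 [0.58069247 0.40443014 0.06906994] 0.06458808189031941 [ 0.33193648 -0.68054867 -0.65653063]
blue wrist 13889 [0.5482048  0.35084982 0.00333657] [0.7198992  0.48202299 0.21253661]
```

View pics/v4.png

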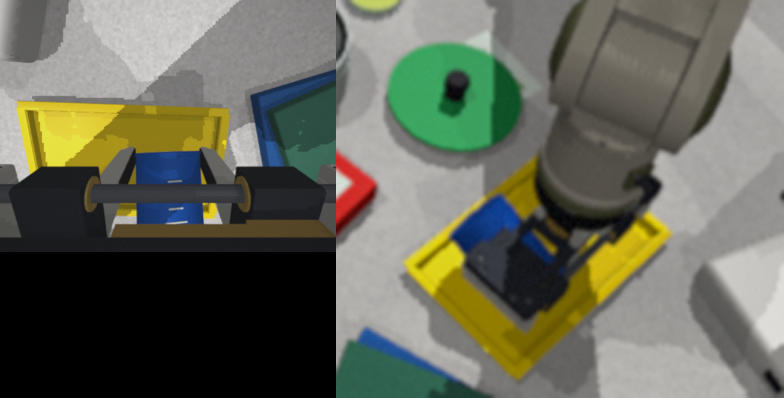

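Emit:
send_rows(
  steps=[
    {"hand": 1, "dp": [0, 0.3, -1], "roll": 0},
    {"hand": 1, "dp": [0, 0, 0], "roll": 0},
    {"hand": -0.65, "dp": [0, 0, 0], "roll": 0},
    {"hand": -0.65, "dp": [0, 0, 0], "roll": 0},
    {"hand": -0.65, "dp": [0, 0, 0], "roll": 0},
    {"hand": -0.65, "dp": [0, 0, 0], "roll": 0},
    {"hand": -0.65, "dp": [0, 0, 0], "roll": 0},
    {"hand": -0.65, "dp": [0, 0, 0], "roll": 0},
  ],
)

```text
time: 14.08
eef_pos: [0.581, 0.4098, 0.0614]
tool_rot: [0.707, -0.707, -0.0, 0.0]
wrist_force: [0.5, -0.5, -0.4]
width: 0.0766
```

```bash
python3 v2.py v5 300 200 180 160; python3 - <<'E'
from h import *
s=arm.state(); c=cam('wrist'); W=wp(c,s)
e=s['eef_pos']; b=blue(c)&(np.hypot(W[...,0]-e[0],W[...,1]-e[1])<.1)&(W[...,2]<.1)
m=b&(abs(W[...,0]-e[0])<.008); P=W[m]
for y0 in np.arange(-.1,.06,.01):
    q=P[abs(P[:,1]-e[1]-y0)<.005]
    if len(q)>5: print(round(y0,3),len(q),np.median(q[:,2]).round(4))
P=W[b]; print(np.percentile(P,[1,99],axis=0))
E
```

```text
14.0833 [0.58104998 0.40976535 0.06136149] 0.07655971574761174 [ 0.4971531  -0.52384935 -0.37815751]
blue wrist 14154 [0.54851278 0.33467096 0.00296477] [0.72153194 0.48691343 0.20506896]
-0.06 111 0.0684
-0.05 344 0.0686
-0.04 345 0.0684
-0.03 271 0.0069
-0.02 267 0.0069
-0.01 734 0.0676
-0.0 335 0.0685
[[0.54794216 0.3433946  0.0058714 ]
 [0.60838578 0.40851813 0.06982542]]
```

View pics/v5.png

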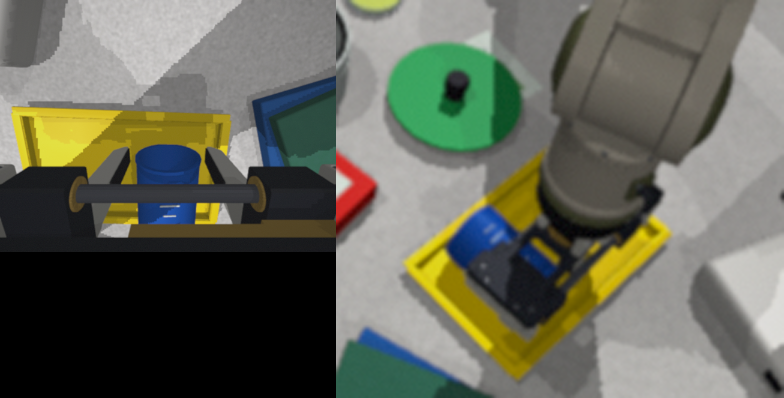

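Emit:
send_rows(
  steps=[
    {"hand": -0.65, "dp": [0, 0.1, -0.8], "roll": 0},
    {"hand": -0.65, "dp": [0, 0, 0], "roll": 0},
    {"hand": 1, "dp": [0, 0, 0], "roll": 0},
    {"hand": 1, "dp": [0, 0, 0], "roll": 0},
    {"hand": 1, "dp": [0, 0, 0], "roll": 0},
    {"hand": 1, "dp": [0, 0, 0], "roll": 0},
    {"hand": 1, "dp": [0, -0.8, 0.1], "roll": 0},
    {"hand": 1, "dp": [0, -0.8, 0], "roll": 0},
    {"hand": 1, "dp": [0, -0.5, 0], "roll": 0},
    {"hand": 1, "dp": [0, -0.5, 0.8], "roll": 0},
    {"hand": 1, "dp": [0, -0.5, 1], "roll": 0},
  ],
)

```text
time: 15.15
eef_pos: [0.5817, 0.3867, 0.0742]
tool_rot: [0.711, -0.704, -0.003, 0.0]
wrist_force: [0.5, 12.6, 5.3]
width: 0.0658
```

```bash
cat > v3.py <<'E'
from h import *
s=arm.state(); c=cam('wrist'); W=wp(c,s)
e=s['eef_pos']; b=blue(c)&(np.hypot(W[...,0]-e[0],W[...,1]-e[1])<.12)&(W[...,2]<e[2]+.06)
m=b&(abs(W[...,0]-e[0])<.008); P=W[m]
for y0 in np.arange(-.1,.06,.01):
    q=P[abs(P[:,1]-e[1]-y0)<.005]
    if len(q)>5: print(round(y0,3),len(q),np.median(q[:,2]).round(4),np.percentile(q[:,2],95).round(4))
E
python3 v2.py v6 300 200 180 160; python3 v3.py
```

```text
15.15 [0.5817477  0.38666722 0.07418831] 0.06575641806491231 [ 0.50422196 12.63419429  5.30648556]
blue wrist 15521 [0.54766544 0.30387316 0.00333766] [0.72864602 0.46927848 0.21863455]
-0.06 228 0.0768 0.0783
-0.05 408 0.0781 0.0813
-0.04 439 0.0817 0.0842
-0.03 271 0.0218 0.085
-0.02 233 0.0244 0.026
-0.01 383 0.028 0.0918
-0.0 289 0.0303 0.0319
0.01 175 0.032 0.0332
```

View pics/v6.png

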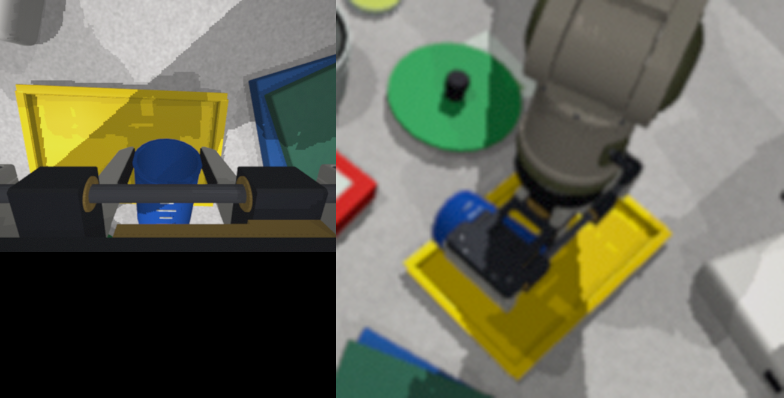

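Emit:
send_rows(
  steps=[
    {"hand": 1, "dp": [0, -0.6, 0.6], "roll": 0},
    {"hand": 1, "dp": [0, -0.6, 0.6], "roll": 0},
    {"hand": 1, "dp": [0, -0.6, 0.5], "roll": 0},
    {"hand": 1, "dp": [0, -0.6, 0.5], "roll": 0},
    {"hand": 1, "dp": [0, -0.6, 0.5], "roll": 0},
    {"hand": 1, "dp": [0, -0.6, 0.5], "roll": 0},
    {"hand": 1, "dp": [0, -0.7, 0.3], "roll": 0},
    {"hand": 1, "dp": [0, 0, 0], "roll": 0},
  ],
)

```text
time: 15.97
eef_pos: [0.5818, 0.3357, 0.1092]
tool_rot: [0.708, -0.706, -0.0, -0.001]
wrist_force: [-1.0, 4.7, 10.1]
width: 0.0663
```

```bash
python3 v2.py v7 300 200 180 160; python3 v3.py
```

```text
15.9667 [0.58182542 0.33567022 0.10916399] 0.0662710956399385 [-1.03540291  4.71759365 10.09560487]
blue wrist 14238 [0.54769594 0.27050637 0.00256719] [0.73180043 0.44854825 0.25300734]
-0.06 266 0.0385 0.0417
-0.05 276 0.0318 0.0352
-0.04 277 0.0249 0.0284
-0.03 256 0.0176 0.0213
-0.02 110 0.0168 0.0242
-0.01 105 0.0326 0.0386
-0.0 130 0.0462 0.0521
0.01 164 0.0599 0.0662
0.02 206 0.0739 0.0801
0.03 196 0.0818 0.0831
```

View pics/v7.png

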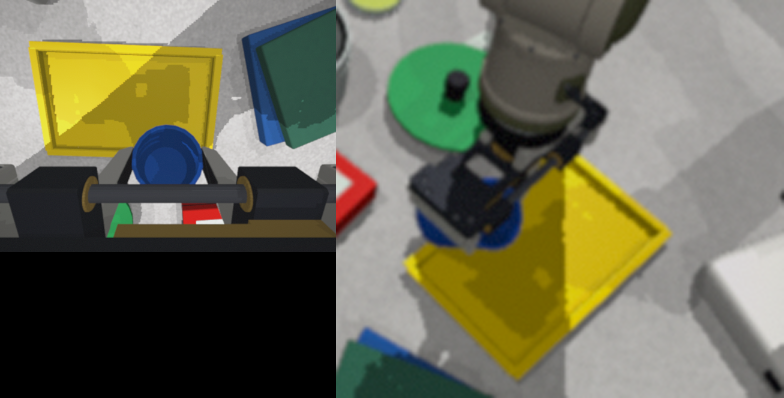

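Emit:
send_rows(
  steps=[
    {"hand": 1, "dp": [0, -0.6, 0.4], "roll": 0},
    {"hand": 1, "dp": [0, -0.6, 0.3], "roll": 0},
    {"hand": 1, "dp": [0, -0.6, 0.2], "roll": 0},
    {"hand": 1, "dp": [0, -0.4, 0.2], "roll": 0},
    {"hand": 1, "dp": [0, 0, 0], "roll": 0},
  ],
)

```text
time: 16.53
eef_pos: [0.5811, 0.312, 0.1184]
tool_rot: [-0.707, 0.708, -0.001, 0.001]
wrist_force: [0.3, 0.5, -0.6]
width: 0.0662
```

```bash
python3 v3.py; python3 -c "
from h import *
print(arm.state()['wrist_force'])"
```

```text
-0.07 22 0.0483 0.0494
-0.06 281 0.0458 0.0491
-0.05 265 0.04 0.043
-0.04 251 0.0346 0.0374
-0.03 256 0.0292 0.0321
-0.02 246 0.0237 0.0264
-0.01 78 0.0275 0.0359
-0.0 92 0.0463 0.0545
0.01 123 0.0652 0.0727
0.02 160 0.0832 0.0902
0.03 216 0.0945 0.0959
[-0.29997951 -0.39715611 -1.01166517]
```

Emit:
send_rows(
  steps=[
    {"hand": 1, "dp": [0, 2, 0.3], "roll": 0},
    {"hand": 1, "dp": [0, 3, 0], "roll": 0},
    {"hand": 1, "dp": [0, 3, 0], "roll": 0},
    {"hand": 1, "dp": [0, 2.4, -0.3], "roll": 0},
    {"hand": 1, "dp": [0, 0, -0.5], "roll": 0},
    {"hand": 1, "dp": [0, 0, 0], "roll": 0},
    {"hand": 1, "dp": [0, 0, 0], "roll": 0},
  ],
)

```text
time: 17.17
eef_pos: [0.5807, 0.4175, 0.1123]
tool_rot: [-0.706, 0.708, -0.0, -0.0]
wrist_force: [1.3, -0.5, -0.7]
width: 0.0659
```

Emit:
send_rows(
  steps=[
    {"hand": 1, "dp": [0, 0, -0.3], "roll": 0},
    {"hand": 1, "dp": [0, 0, 0], "roll": 0},
    {"hand": 1, "dp": [0, 0, 0], "roll": 0},
  ],
)

```text
time: 17.42
eef_pos: [0.5814, 0.4175, 0.1103]
tool_rot: [-0.707, 0.707, -0.0, 0.0]
wrist_force: [-1.0, -0.3, -1.0]
width: 0.0661
```

Emit:
send_rows(
  steps=[
    {"hand": 1, "dp": [0, 0, -0.3], "roll": 0},
    {"hand": 1, "dp": [0, 0, 0], "roll": 0},
    {"hand": 1, "dp": [0, 0, 0], "roll": 0},
  ],
)

```text
time: 17.67
eef_pos: [0.581, 0.4184, 0.1071]
tool_rot: [-0.707, 0.707, 0.0, -0.0]
wrist_force: [0.5, 0.6, -1.2]
width: 0.0661
```

```bash
python3 v2.py v8 300 200 180 160; python3 v3.py
```

```text
17.6667 [0.58098674 0.41843706 0.10707633] 0.0660514368006969 [ 0.47532196  0.5868819  -1.2315178 ]
blue wrist 13121 [0.5472569  0.35211449 0.00377109] [0.7238514  0.4956188  0.25076565]
-0.07 20 0.0371 0.0382
-0.06 273 0.0347 0.0377
-0.05 263 0.0291 0.032
-0.04 261 0.0236 0.0263
-0.03 252 0.018 0.0208
-0.02 247 0.0126 0.0153
-0.01 83 0.0157 0.0248
-0.0 93 0.0355 0.0431
0.01 121 0.0539 0.0619
0.02 159 0.0717 0.0793
0.03 219 0.0836 0.0848
```

View pics/v8.png

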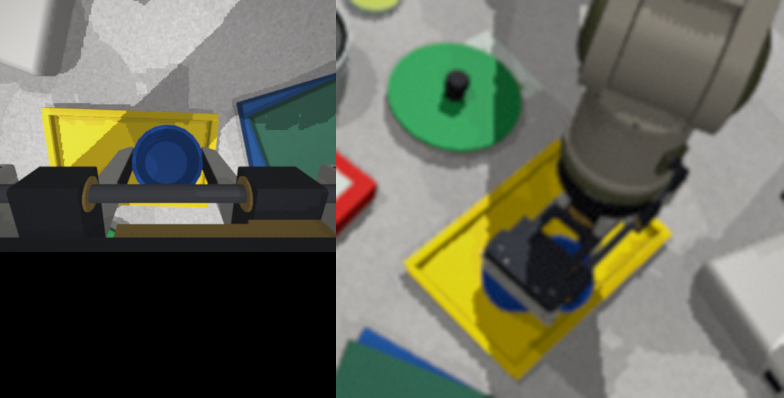

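Emit:
send_rows(
  steps=[
    {"hand": 1, "dp": [0, 0, -0.1], "roll": 0},
    {"hand": -0.6, "dp": [0, 0, 0], "roll": 0},
    {"hand": -0.6, "dp": [0, 0, 0], "roll": 0},
    {"hand": -0.6, "dp": [0, 0, 0], "roll": 0},
    {"hand": -0.6, "dp": [0, 0, 0], "roll": 0},
    {"hand": -0.6, "dp": [0, 0, 0], "roll": 0},
    {"hand": -1, "dp": [0, 0, 0], "roll": 0},
    {"hand": -1, "dp": [0, 0, 3], "roll": 0},
    {"hand": -1, "dp": [0, 0, 3], "roll": 0},
    {"hand": -1, "dp": [0, 0, 3], "roll": 0},
  ],
)

```text
time: 18.65
eef_pos: [0.5807, 0.4184, 0.1967]
tool_rot: [-0.707, 0.708, -0.0, -0.0]
wrist_force: [0.3, 0.3, -0.4]
width: 0.0923
```

```bash
python3 v2.py v9 300 200 180 160; python3 - <<'E'
from h import *
s=arm.state(); c=cam('wrist'); W=wp(c,s); W[~blue(c)]=0
print(rim(W,(.58,.37),.085,.105,.06))
E
```

```text
18.65 [0.58074168 0.41839496 0.1967425 ] 0.09229126444349287 [ 0.26891685  0.32490145 -0.35158804]
blue wrist 6733 [0.54469415 0.33854037 0.00549488] [0.72309109 0.49572217 0.34035332]
(1147, ((577.80029296875, 372.22943115234375), 33.9872932434082), array([0.57790179, 0.37001765, 0.09213861]), array([0.09322721, 0.09455079]))
```

View pics/v9.png

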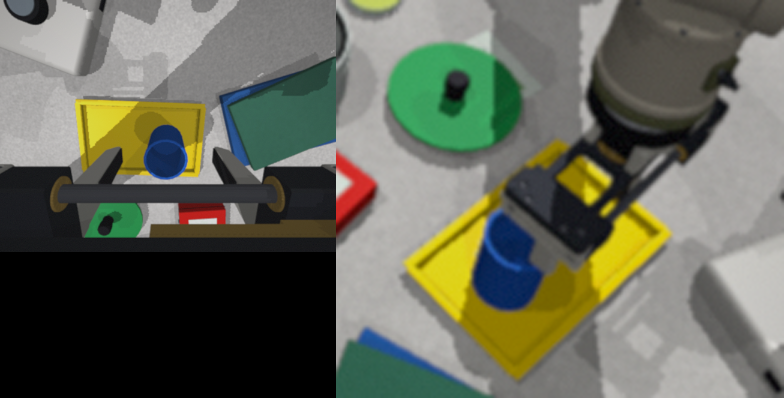

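```bash
python3 - <<'E'
from h import *
c=cam('top'); W=pts(c); save(c,'t3')
for x in np.arange(.30,.65,.04):
    print(round(x,2),[ (round(y,2),round(float(np.percentile(q,90)),3)) for y in np.arange(.44,.66,.03) if len(q:=W[(abs(W[...,0]-x)<.02)&(abs(W[...,1]-y)<.015)&(W[...,2]<.5)][:,2])>3])
E
```

```text
0.3 [(np.float64(0.44), 0.003), (np.float64(0.47), 0.003), (np.float64(0.5), 0.002), (np.float64(0.53), 0.032), (np.float64(0.56), 0.046), (np.float64(0.59), 0.048), (np.float64(0.62), 0.046), (np.float64(0.65), 0.033)]
0.34 [(np.float64(0.44), 0.002), (np.float64(0.47), 0.002), (np.float64(0.5), 0.003), (np.float64(0.53), 0.046), (np.float64(0.56), 0.192), (np.float64(0.59), 0.047), (np.float64(0.62), 0.047), (np.float64(0.65), 0.046)]
0.38 [(np.float64(0.44), 0.002), (np.float64(0.47), 0.002), (np.float64(0.5), 0.037), (np.float64(0.53), 0.196), (np.float64(0.56), 0.196), (np.float64(0.59), 0.069), (np.float64(0.62), 0.068)]
0.42 [(np.float64(0.44), 0.016), (np.float64(0.47), 0.003), (np.float64(0.5), 0.045), (np.float64(0.53), 0.197), (np.float64(0.56), 0.197), (np.float64(0.59), 0.064), (np.float64(0.62), 0.047), (np.float64(0.65), 0.046)]
0.46 [(np.float64(0.44), 0.016), (np.float64(0.47), 0.002), (np.float64(0.5), 0.011), (np.float64(0.53), 0.046), (np.float64(0.56), 0.048), (np.float64(0.59), 0.147), (np.float64(0.62), 0.047), (np.float64(0.65), 0.047)]
0.5 [(np.float64(0.44), 0.305), (np.float64(0.47), 0.002), (np.float64(0.5), 0.002), (np.float64(0.53), 0.002), (np.float64(0.56), 0.001), (np.float64(0.65), 0.047)]
0.54 [(np.float64(0.44), 0.305), (np.float64(0.47), 0.002), (np.float64(0.5), 0.002), (np.float64(0.53), 0.002), (np.float64(0.56), 0.002), (np.float64(0.62), 0.002), (np.float64(0.65), 0.002)]
0.58 [(np.float64(0.44), 0.017), (np.float64(0.47), 0.002), (np.float64(0.5), 0.002), (np.float64(0.53), 0.002), (np.float64(0.56), 0.002)]
0.62 [(np.float64(0.44), 0.304), (np.float64(0.47), 0.002), (np.float64(0.5), 0.002), (np.float64(0.53), 0.002), (np.float64(0.56), 0.003), (np.float64(0.59), 0.002)]
```

View pics/t3.png

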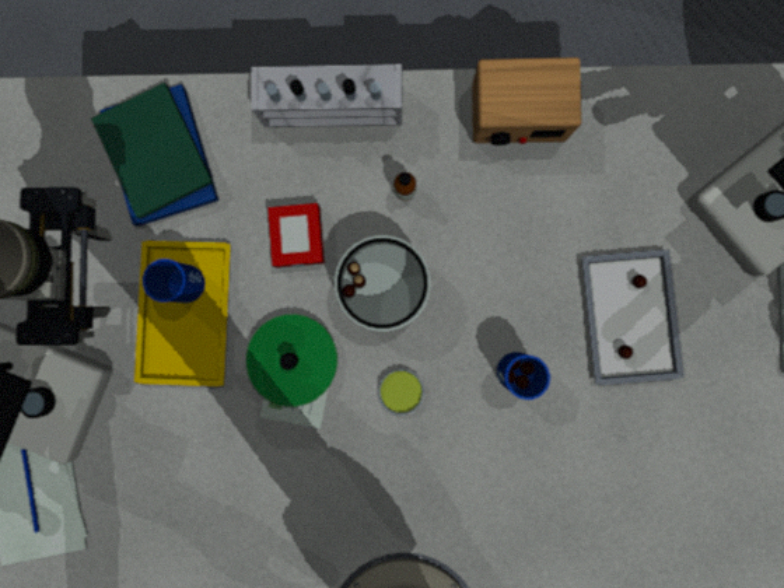

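Emit:
send_rows(
  steps=[
    {"hand": -1, "dp": [0, -3, 0.5], "roll": 0},
    {"hand": -1, "dp": [0, -4, 0], "roll": 0},
    {"hand": -1, "dp": [0, -4, 0], "roll": 0},
    {"hand": -1, "dp": [0, -4, 0], "roll": 0},
    {"hand": -1, "dp": [0, -4, 0], "roll": 0},
    {"hand": -1, "dp": [-1, -4, 0], "roll": 0},
    {"hand": -1, "dp": [-1, -4, 0], "roll": 0},
    {"hand": -1, "dp": [-1, -4, 0], "roll": 0},
    {"hand": -1, "dp": [-1, -4, 0], "roll": 0},
    {"hand": -1, "dp": [-1, -4, 0], "roll": 0},
    {"hand": -1, "dp": [-1.5, -3.5, 0], "roll": 0},
    {"hand": -1, "dp": [-1.5, -3.5, 0], "roll": 0},
  ],
)

```text
time: 19.85
eef_pos: [0.4994, -0.043, 0.2001]
tool_rot: [-0.707, 0.707, -0.001, -0.001]
wrist_force: [-0.5, -0.8, 0.2]
width: 0.0931
```

Emit:
send_rows(
  steps=[
    {"hand": -1, "dp": [-1.5, -3.5, 0], "roll": 0},
    {"hand": -1, "dp": [-1.5, -3.5, 0], "roll": 0},
    {"hand": -1, "dp": [-1.5, -3, -1], "roll": 0},
    {"hand": -1, "dp": [-1.4, -3, -1], "roll": 0},
    {"hand": -1, "dp": [0, 0, 0], "roll": 0},
    {"hand": -1, "dp": [0, 0, 0], "roll": 0},
  ],
)

```text
time: 20.35
eef_pos: [0.4402, -0.1727, 0.18]
tool_rot: [0.707, -0.707, 0.002, -0.0]
wrist_force: [-0.0, 0.9, 0.6]
width: 0.0931
```

```bash
python3 - <<'E'
from h import *
s=arm.state();print(s['time'],s['eef_pos'],s['width'])
c=cam('wrist'); save(c,'w5'); W=wp(c,s); W[~blue(c)]=0; print(rim(W,(.427,-.189)))
E
```

```text
20.35 [ 0.44017405 -0.17271255  0.18004255] 0.09313585692642767
(1275, ((427.1407165527344, -188.43002319335938), 33.963409423828125), array([ 0.42695084, -0.18965919,  0.088896  ]), array([0.08941265, 0.09059475]))
```

View pics/w5.png

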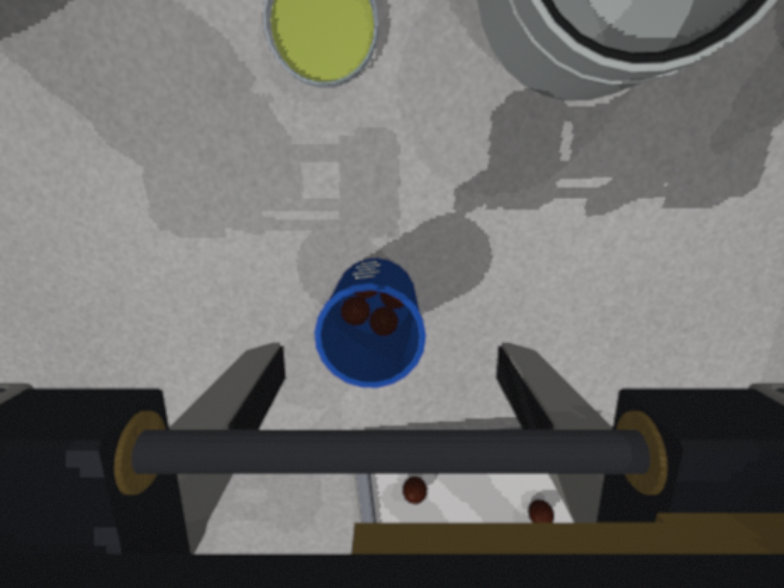

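Emit:
send_rows(
  steps=[
    {"hand": -1, "dp": [-1.3, -1.6, -1], "roll": 0},
    {"hand": -1, "dp": [0, 0, -3], "roll": 0},
    {"hand": -1, "dp": [0, 0, -2.4], "roll": 0},
    {"hand": -1, "dp": [0, 0, -1], "roll": 0},
    {"hand": -1, "dp": [0, 0, 0], "roll": 0},
    {"hand": -1, "dp": [0, 0, 0], "roll": 0},
  ],
)

```text
time: 20.9
eef_pos: [0.4293, -0.186, 0.1067]
tool_rot: [0.707, -0.707, -0.0, 0.001]
wrist_force: [-0.1, 0.1, -0.7]
width: 0.0928
```

Emit:
send_rows(
  steps=[
    {"hand": -1, "dp": [-0.2, -0.3, 0], "roll": 0},
    {"hand": 1, "dp": [0, 0, 0], "roll": 0},
    {"hand": 1, "dp": [0, 0, 0], "roll": 0},
    {"hand": 1, "dp": [0, 0, 0], "roll": 0},
    {"hand": 1, "dp": [0, 0, 0], "roll": 0},
    {"hand": 1, "dp": [0, 0, 0], "roll": 0},
    {"hand": 1, "dp": [0, 0, 0], "roll": 0},
    {"hand": 1, "dp": [0, 0, 1], "roll": 0},
    {"hand": 1, "dp": [0, 0, 2], "roll": 0},
    {"hand": 1, "dp": [0, 0, 3], "roll": 0},
    {"hand": 1, "dp": [0.5, 0.2, 3], "roll": 0},
    {"hand": 1, "dp": [0, 0, 0], "roll": 0},
  ],
)

```text
time: 21.9
eef_pos: [0.4341, -0.1891, 0.2011]
tool_rot: [-0.707, 0.708, 0.002, 0.002]
wrist_force: [1.3, -0.5, -0.3]
width: 0.065
```

Emit:
send_rows(
  steps=[
    {"hand": 1, "dp": [1.5, 0.4, 0], "roll": 0},
    {"hand": 1, "dp": [2, 1, 0], "roll": 0},
    {"hand": 1, "dp": [2, 1, 0], "roll": 0},
    {"hand": 1, "dp": [2, 1, 0], "roll": 0},
    {"hand": 1, "dp": [2, 1, 0], "roll": 0},
    {"hand": 1, "dp": [2, 1, -0.2], "roll": 0},
    {"hand": 1, "dp": [1.5, 1, -0.2], "roll": 0},
    {"hand": 1, "dp": [0.9, 1, 0], "roll": 0},
    {"hand": 1, "dp": [0, 0, 0], "roll": 0},
    {"hand": 1, "dp": [0, 0, 0], "roll": 0},
  ],
)

```text
time: 22.73
eef_pos: [0.5704, -0.1139, 0.1926]
tool_rot: [-0.707, 0.707, 0.0, -0.001]
wrist_force: [-0.2, -0.5, -1.1]
width: 0.0652
```

```bash
python3 v.py v10; python3 - <<'E'
from h import *
c=cam('top');W=pts(c); m=(W[...,2]>.078)&(W[...,2]<.093)&(np.hypot(W[...,0]-.573,W[...,1]-.033)<.09)&~blue(c); P=W[m]; print(m.sum(),P.mean(0),cv2.minEnclosingCircle((P[:,:2]*1000).astype(np.float32)))
E
```

```text
22.7333 [ 0.57035756 -0.11392191  0.19258067] 0.06522753587487175 [-0.17130903 -0.51372531 -1.12154981]
4797 [0.64680172 0.05427282] [ 0.4978002  -0.04232302]
980 [0.57327418 0.03240789 0.08399228] ((573.0977172851562, 32.39253616333008), 74.85466766357422)
```

View pics/v10.png

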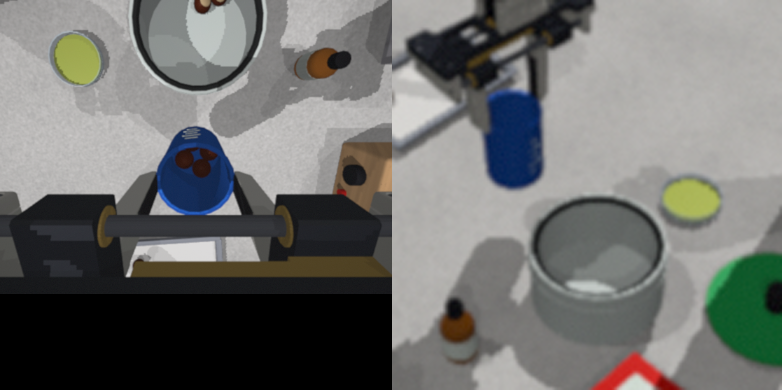

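Emit:
send_rows(
  steps=[
    {"hand": 1, "dp": [0.2, 1.0, -1.2], "roll": 0},
    {"hand": 1, "dp": [0, 1.5, -0.7], "roll": 0},
    {"hand": 1, "dp": [0, 1, 0], "roll": 0},
    {"hand": 1, "dp": [0, 0.7, 0.1], "roll": 0},
    {"hand": 1, "dp": [0, 0.7, 0.1], "roll": 0},
    {"hand": 1, "dp": [0, 0.7, 0.1], "roll": 0},
    {"hand": 1, "dp": [0, 0.7, 0.1], "roll": 0},
    {"hand": 1, "dp": [0, 0.7, 0.1], "roll": 0},
    {"hand": 1, "dp": [0, 0.7, 0.1], "roll": 0},
    {"hand": 1, "dp": [0, 0, 0], "roll": 0},
  ],
)

```text
time: 23.72
eef_pos: [0.5733, -0.0356, 0.1805]
tool_rot: [0.707, -0.707, -0.001, 0.001]
wrist_force: [0.8, -0.9, 0.6]
width: 0.0644
```

Emit:
send_rows(
  steps=[
    {"hand": 1, "dp": [0, 0.8, -0.3], "roll": 0},
    {"hand": 1, "dp": [0, 0.8, -0.4], "roll": 0},
    {"hand": 1, "dp": [0, 0.7, -0.5], "roll": 0},
    {"hand": 1, "dp": [0, 0.7, -0.5], "roll": 0},
    {"hand": 1, "dp": [0, 0.5, -0.6], "roll": 0},
    {"hand": 1, "dp": [0, 0.4, -0.7], "roll": 0},
    {"hand": 1, "dp": [0, 0, 0], "roll": 0},
  ],
)

```text
time: 24.3
eef_pos: [0.5727, 0.0032, 0.1486]
tool_rot: [0.707, -0.707, -0.0, 0.001]
wrist_force: [0.7, -0.0, 2.3]
width: 0.0635
```

```bash
python3 v.py v11
```

```text
24.3 [0.57269134 0.00323787 0.14863867] 0.0635392127918987 [ 0.73371833 -0.03385221  2.31976862]
6824 [0.64677857 0.10638226] [ 0.49802607 -0.01059562]
```

View pics/v11.png

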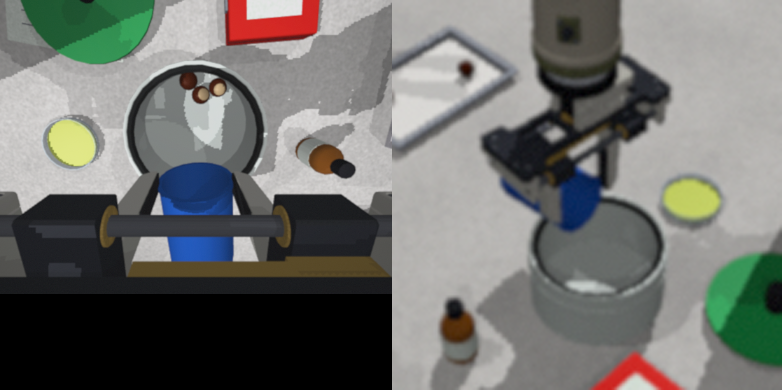

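Emit:
send_rows(
  steps=[
    {"hand": 1, "dp": [0, 0.3, -0.5], "roll": 0},
    {"hand": 1, "dp": [0, 0.3, -0.6], "roll": 0},
    {"hand": 1, "dp": [0, 0.2, -0.5], "roll": 0},
    {"hand": 1, "dp": [0, 0.0, -0.5], "roll": 0},
    {"hand": 1, "dp": [0, 0.0, -0.4], "roll": 0},
    {"hand": 1, "dp": [0, 0, -0.2], "roll": 0},
    {"hand": 1, "dp": [0, 0, 0], "roll": 0},
    {"hand": 1, "dp": [0, 0, 0], "roll": 0},
    {"hand": 1, "dp": [0, 0, 0], "roll": 0},
    {"hand": 1, "dp": [0, 0, 0], "roll": 0},
  ],
)

```text
time: 25.23
eef_pos: [0.5733, 0.0109, 0.1235]
tool_rot: [0.708, -0.707, -0.001, 0.0]
wrist_force: [1.2, 5.6, 4.6]
width: 0.0636
```

```bash
python3 v.py v12
```

```text
25.2333 [0.57334388 0.01090867 0.12353849] 0.06362050009054465 [1.1649617  5.56340538 4.57937848]
8145 [0.646738   0.10618683] [ 0.49762444 -0.03344324]
```

View pics/v12.png

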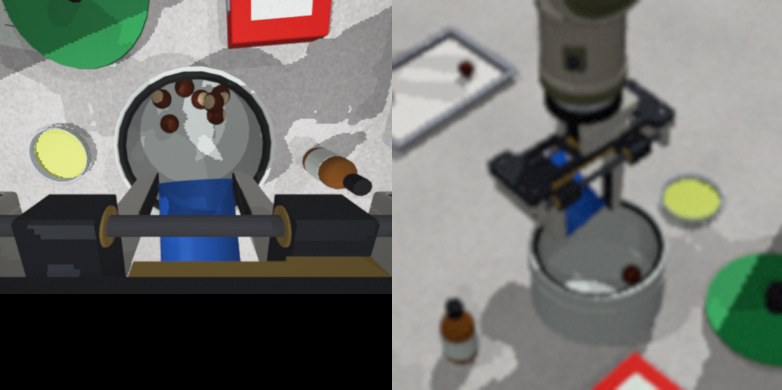

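Emit:
send_rows(
  steps=[
    {"hand": 1, "dp": [0, 0.2, 1], "roll": 0},
    {"hand": 1, "dp": [0, 0.5, 2], "roll": 0},
    {"hand": 1, "dp": [0, 1, 3], "roll": 0},
    {"hand": 1, "dp": [0, 2, 3], "roll": 0},
    {"hand": 1, "dp": [-1, 3, 1], "roll": 0},
    {"hand": 1, "dp": [-1, 3, 0], "roll": 0},
    {"hand": 1, "dp": [-1, 3, 0], "roll": 0},
    {"hand": 1, "dp": [-1.5, 3, 0], "roll": 0},
    {"hand": 1, "dp": [-1.5, 3, 0], "roll": 0},
    {"hand": 1, "dp": [-1.5, 3, 0], "roll": 0},
    {"hand": 1, "dp": [-1.5, 3, 0], "roll": 0},
    {"hand": 1, "dp": [-1.2, 3, 0], "roll": 0},
  ],
)

```text
time: 26.33
eef_pos: [0.4696, 0.2872, 0.2236]
tool_rot: [-0.707, 0.707, -0.0, -0.0]
wrist_force: [-0.2, -0.0, -1.3]
width: 0.0637
```

Emit:
send_rows(
  steps=[
    {"hand": 1, "dp": [0, 3, 0], "roll": 0},
    {"hand": 1, "dp": [0, 3, 0], "roll": 0},
    {"hand": 1, "dp": [0, 3, 0], "roll": 0},
    {"hand": 1, "dp": [0, 2, -1], "roll": 0},
    {"hand": 1, "dp": [0, 0.5, -2], "roll": 0},
    {"hand": 1, "dp": [0, 0, -2], "roll": 0},
    {"hand": 1, "dp": [0, 0, 0], "roll": 0},
    {"hand": 1, "dp": [0, 0, 0], "roll": 0},
  ],
)

```text
time: 27.0
eef_pos: [0.4708, 0.4006, 0.1729]
tool_rot: [-0.706, 0.708, -0.001, -0.0]
wrist_force: [-0.1, -0.1, 0.7]
width: 0.0634
```

```bash
python3 v2.py v13 300 200 180 160; python3 v3.py; python3 - <<'E'
from h import *
c=cam('top'); save(c,'t4')
W=pts(c)
E
```

```text
27.0 [0.47077154 0.4005848  0.17287884] 0.06343612552048399 [-0.09239242 -0.13873231  0.69116346]
blue wrist 14842 [0.43853644 0.34046162 0.00602755] [0.61137396 0.47807287 0.31640276]
-0.04 457 0.1965 0.1982
-0.03 599 0.1935 0.1957
-0.02 95 0.1214 0.1225
-0.01 450 0.1845 0.1862
-0.0 656 0.1815 0.1835
0.01 271 0.1794 0.1805
```

View pics/v13.png

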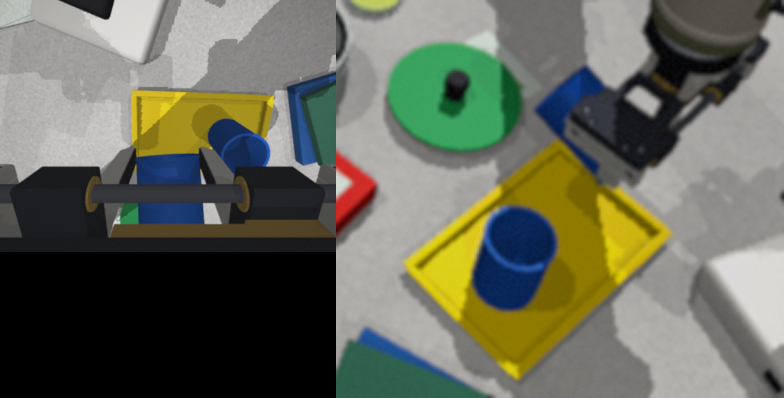

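View pics/t4.png

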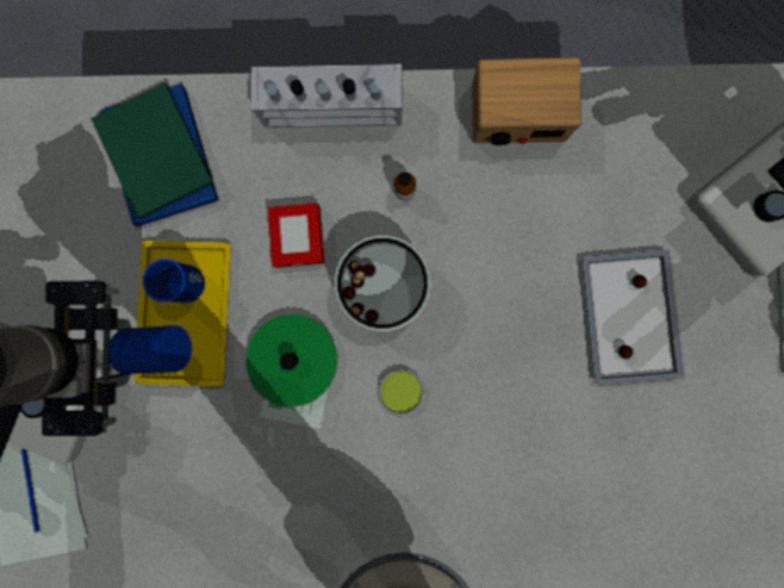

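Emit:
send_rows(
  steps=[
    {"hand": 1, "dp": [0, 0.6, -3], "roll": 0},
    {"hand": 1, "dp": [0, 0.4, -3], "roll": 0},
    {"hand": 1, "dp": [0, 0, -2.5], "roll": 0},
    {"hand": 1, "dp": [0, 0, -1.7], "roll": 0},
    {"hand": 1, "dp": [0, 0, -0.9], "roll": 0},
    {"hand": 1, "dp": [0, 0, 0], "roll": 0},
    {"hand": 1, "dp": [0, 0, 0], "roll": 0},
    {"hand": -0.65, "dp": [0, 0, 0], "roll": 0},
    {"hand": -0.65, "dp": [0, 0, 0], "roll": 0},
    {"hand": -0.65, "dp": [0, 0, 0], "roll": 0},
    {"hand": -0.65, "dp": [0, 0, 0], "roll": 0},
    {"hand": -0.65, "dp": [0, 0, 0], "roll": 0},
  ],
)

```text
time: 28.2
eef_pos: [0.4711, 0.4119, 0.0627]
tool_rot: [0.707, -0.707, -0.0, 0.0]
wrist_force: [-0.2, 0.2, 0.4]
width: 0.0766
```

```bash
cat > v4.py <<'E'
from h import *
s=arm.state(); c=cam('wrist'); W=wp(c,s)
e=s['eef_pos']; b=blue(c)&(abs(W[...,0]-e[0])<.05)&(abs(W[...,1]-e[1])<.1)&(W[...,2]<.1)
P=W[b]; print(np.percentile(P,[1,99],axis=0)); q=P[P[:,2]>.06]; print('top',np.percentile(q,[1,50,99],axis=0))
E
python3 v2.py v14 300 200 180 160; python3 v4.py
```

```text
28.2 [0.4711115  0.41186802 0.06266293] 0.0766108746859261 [-0.19125279  0.19912839  0.44044932]
blue wrist 11426 [0.43222211 0.33410036 0.00433554] [0.59256883 0.48895971 0.20640073]
[[0.43594397 0.34399442 0.00560897]
 [0.49691387 0.40837263 0.06973194]]
top [[0.44435067 0.34901815 0.06024486]
 [0.4670926  0.37163143 0.06688557]
 [0.48879337 0.40825973 0.069965  ]]
```

View pics/v14.png

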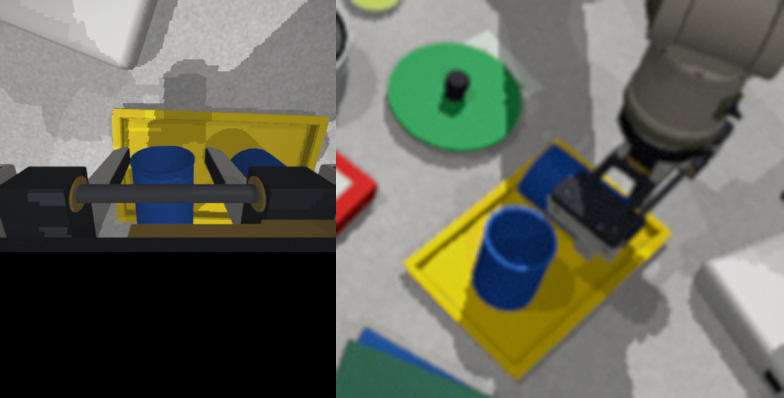

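Emit:
send_rows(
  steps=[
    {"hand": -0.65, "dp": [0, 0, -0.9], "roll": 0},
    {"hand": -0.65, "dp": [0, 0, 0], "roll": 0},
    {"hand": 1, "dp": [0, 0, 0], "roll": 0},
    {"hand": 1, "dp": [0, 0, 0], "roll": 0},
    {"hand": 1, "dp": [0, 0, 0], "roll": 0},
    {"hand": 1, "dp": [0, 0, 0], "roll": 0},
    {"hand": 1, "dp": [0, -0.8, 0.1], "roll": 0},
    {"hand": 1, "dp": [0, -0.6, 0], "roll": 0},
    {"hand": 1, "dp": [0, -0.4, 0], "roll": 0},
    {"hand": 1, "dp": [0, -0.5, 0.8], "roll": 0},
    {"hand": 1, "dp": [0, -0.5, 1], "roll": 0},
  ],
)

```text
time: 29.27
eef_pos: [0.4733, 0.3914, 0.0746]
tool_rot: [0.711, -0.703, -0.004, -0.001]
wrist_force: [1.3, 15.4, 7.2]
width: 0.0654
```

```bash
python3 v2.py v15 300 200 180 160;python3 v3.py
```

```text
29.2667 [0.47332342 0.39142535 0.07455077] 0.06542217144511689 [ 1.32720486 15.4255971   7.19760436]
blue wrist 17033 [0.44026095 0.30656632 0.00543619] [0.60776511 0.46694366 0.21911552]
-0.06 308 0.0768 0.0788
-0.05 481 0.079 0.0816
-0.04 535 0.0819 0.0845
-0.03 287 0.022 0.0857
-0.02 236 0.0245 0.0264
-0.01 331 0.028 0.0908
-0.0 277 0.0305 0.0323
0.01 157 0.032 0.0334
```

View pics/v15.png

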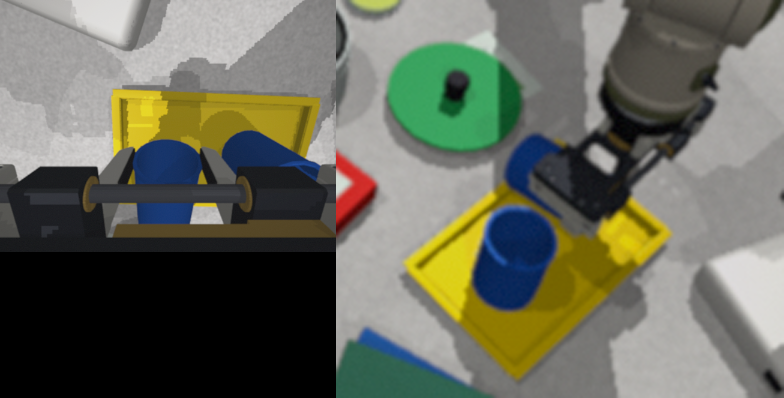

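Emit:
send_rows(
  steps=[
    {"hand": 1, "dp": [0, -0.6, 0.6], "roll": 0},
    {"hand": 1, "dp": [0, -0.6, 0.6], "roll": 0},
    {"hand": 1, "dp": [0, -0.6, 0.5], "roll": 0},
    {"hand": 1, "dp": [0, -0.6, 0.5], "roll": 0},
    {"hand": 1, "dp": [0, -0.6, 0.5], "roll": 0},
    {"hand": 1, "dp": [0, -0.6, 0.5], "roll": 0},
    {"hand": 1, "dp": [0, -0.7, 0.3], "roll": 0},
    {"hand": 1, "dp": [0, 0, 0], "roll": 0},
  ],
)

```text
time: 30.08
eef_pos: [0.4723, 0.3403, 0.109]
tool_rot: [0.708, -0.706, -0.001, -0.001]
wrist_force: [0.2, 5.0, 10.2]
width: 0.0661
```

Emit:
send_rows(
  steps=[
    {"hand": 1, "dp": [0, -0.6, 0.4], "roll": 0},
    {"hand": 1, "dp": [0, -0.6, 0.2], "roll": 0},
    {"hand": 1, "dp": [0, -0.6, 0.1], "roll": 0},
    {"hand": 1, "dp": [0, -0.4, 0.1], "roll": 0},
    {"hand": 1, "dp": [0, 0, 0], "roll": 0},
  ],
)

```text
time: 30.5
eef_pos: [0.471, 0.317, 0.1153]
tool_rot: [-0.707, 0.707, -0.001, 0.0]
wrist_force: [0.6, 0.8, 4.1]
width: 0.0656
```

```bash
python3 v2.py v16 300 200 180 160;python3 v3.py
```

```text
30.5 [0.47101403 0.31702    0.11528646] 0.065590636269018 [0.56617452 0.79291091 4.13511343]
blue wrist 24278 [0.43729427 0.25772928 0.00555486] [0.61157609 0.40510056 0.25892265]
-0.06 157 0.0388 0.0496
-0.05 377 0.0366 0.0703
-0.04 306 0.0317 0.08
-0.03 243 0.027 0.0294
-0.02 239 0.0227 0.0249
-0.01 228 0.0185 0.0208
-0.0 49 0.029 0.0395
0.01 68 0.0543 0.0635
0.02 94 0.0772 0.087
0.03 221 0.0949 0.0961
```

View pics/v16.png

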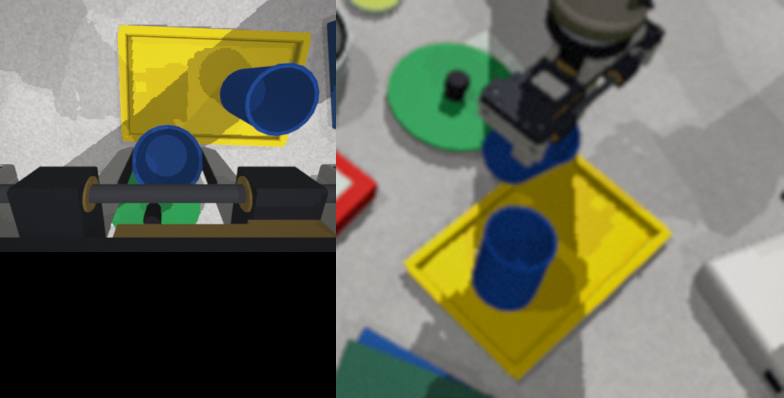

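Emit:
send_rows(
  steps=[
    {"hand": 1, "dp": [0, 0.3, 0.8], "roll": 0},
    {"hand": 1, "dp": [0, 2, 0], "roll": 0},
    {"hand": 1, "dp": [0, 3, 0], "roll": 0},
    {"hand": 1, "dp": [0, 3, 0], "roll": 0},
    {"hand": 1, "dp": [0, 1, -0.6], "roll": 0},
    {"hand": 1, "dp": [0, 0, -0.4], "roll": 0},
    {"hand": 1, "dp": [0, 0, 0], "roll": 0},
    {"hand": 1, "dp": [0, 0, 0], "roll": 0},
  ],
)

```text
time: 31.32
eef_pos: [0.4707, 0.4099, 0.1127]
tool_rot: [-0.706, 0.708, -0.001, -0.0]
wrist_force: [-0.3, -0.8, -0.4]
width: 0.0661
```

```bash
python3 v3.py
```

```text
-0.06 188 0.0368 0.0472
-0.05 371 0.0341 0.0702
-0.04 285 0.029 0.0754
-0.03 241 0.0242 0.0264
-0.02 245 0.0199 0.0223
-0.01 205 0.0158 0.0178
-0.0 55 0.0314 0.0404
0.01 73 0.0527 0.0622
0.02 105 0.0757 0.0845
0.03 215 0.0916 0.0931
```

Emit:
send_rows(
  steps=[
    {"hand": 1, "dp": [0, 0, -0.5], "roll": 0},
    {"hand": 1, "dp": [0, 0, 0], "roll": 0},
    {"hand": -0.6, "dp": [0, 0, 0], "roll": 0},
    {"hand": -0.6, "dp": [0, 0, 0], "roll": 0},
    {"hand": -0.6, "dp": [0, 0, 0], "roll": 0},
    {"hand": -0.6, "dp": [0, 0, 0], "roll": 0},
    {"hand": -0.6, "dp": [0, 0, 0], "roll": 0},
    {"hand": -0.7, "dp": [0, 0, 0], "roll": 0},
    {"hand": -0.7, "dp": [0, 0, 3], "roll": 0},
    {"hand": -0.7, "dp": [0, 0, 3], "roll": 0},
    {"hand": -1, "dp": [0, 0, 3], "roll": 0},
    {"hand": -1, "dp": [0, -3, 0], "roll": 0},
  ],
)

```text
time: 32.37
eef_pos: [0.4725, 0.3883, 0.2029]
tool_rot: [0.71, -0.704, -0.004, 0.0]
wrist_force: [1.3, 1.1, -0.7]
width: 0.0881
```

```bash
python3 v2.py v17 300 200 180 160; python3 - <<'E'
from h import *
s=arm.state(); c=cam('wrist'); W=wp(c,s); W[~blue(c)]=0
print(rim(W,(.47,.37),.085,.105,.06),rim(W,(.58,.37),.085,.105,.05))
E
```

```text
32.3667 [0.47251276 0.38832233 0.20288905] 0.08810655115175489 [ 1.26937148  1.09671882 -0.72504987]
blue wrist 9405 [0.43400766 0.33947747 0.00525339] [0.61135851 0.46434969 0.34718703]
(1151, ((466.6974182128906, 373.50616455078125), 33.83499526977539), array([0.46713846, 0.37132756, 0.09248951]), array([0.09329173, 0.09454736])) (1287, ((577.6079711914062, 371.76031494140625), 34.223487854003906), array([0.58193036, 0.373687  , 0.09200342]), array([0.09307899, 0.09455882]))
```

View pics/v17.png

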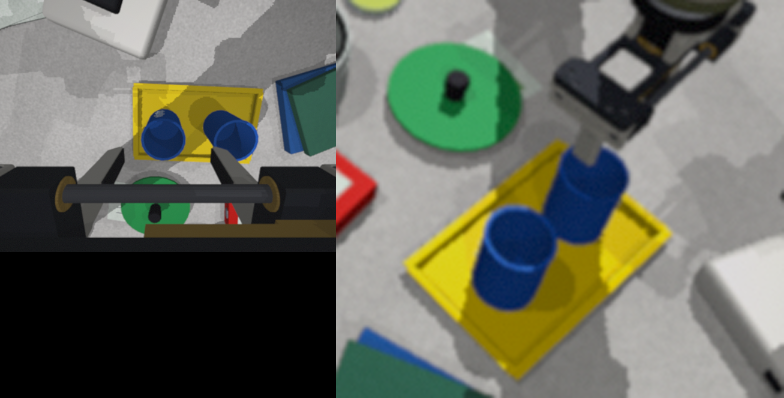

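Emit:
send_rows(
  steps=[
    {"hand": -1, "dp": [0.5, -3.5, 0], "roll": 0},
    {"hand": -1, "dp": [0.5, -4, 0], "roll": 0},
    {"hand": -1, "dp": [0.5, -4, 0], "roll": 0},
    {"hand": -1, "dp": [0.5, -4, 0], "roll": 0},
    {"hand": -1, "dp": [0.5, -4, 0], "roll": 0},
    {"hand": -1, "dp": [0.5, -4, 0], "roll": 0},
    {"hand": -1, "dp": [0.5, -4, 0], "roll": 0},
    {"hand": -1, "dp": [0.5, -4, 0], "roll": 0},
    {"hand": -1, "dp": [0.5, -4, 0], "roll": 0},
    {"hand": -1, "dp": [0.5, -4, 0], "roll": 0},
    {"hand": -1, "dp": [0.5, -4, 0], "roll": 0},
    {"hand": -1, "dp": [0.5, -4, 0], "roll": 0},
  ],
)

```text
time: 33.52
eef_pos: [0.5311, -0.0948, 0.1978]
tool_rot: [0.707, -0.707, -0.0, 0.001]
wrist_force: [0.7, 0.3, 0.3]
width: 0.0931
```

Emit:
send_rows(
  steps=[
    {"hand": 0, "dp": [0.5, -4, 0], "roll": 0},
    {"hand": 0, "dp": [0.5, -4, 0], "roll": 0},
    {"hand": 0, "dp": [0.5, -4, 0], "roll": 0},
    {"hand": 0, "dp": [0.5, -4, 0], "roll": 0},
    {"hand": 0, "dp": [0.5, -4, 0], "roll": 0},
    {"hand": 0, "dp": [0.5, -4, 0], "roll": 0},
    {"hand": 0, "dp": [0.5, -4, 0], "roll": 0},
    {"hand": 0, "dp": [0, -2, 0], "roll": 0},
    {"hand": 0, "dp": [0, 0, 0], "roll": 0},
    {"hand": 0, "dp": [0, 0, 0], "roll": 0},
  ],
)

```text
time: 34.35
eef_pos: [0.5655, -0.3941, 0.1971]
tool_rot: [0.707, -0.707, 0.001, -0.0]
wrist_force: [0.0, 0.8, -0.5]
width: 0.0466
```

```bash
cat > seed.py <<'E'
from h import *
import sys
s=arm.state();print(s['time'],s['eef_pos'],s['width'])
c=cam('wrist'); save(c,sys.argv[1]); W=wp(c,s); h=cv2.cvtColor(c['frame'],cv2.COLOR_RGB2HSV)
inr=(W[...,0]>.38)&(W[...,0]<.67)&(W[...,1]<-.28)&(W[...,1]>-.48)
m=inr&((h[...,0]<15)|(h[...,0]>172))&(h[...,1]>90)&(W[...,2]<.04)&(W[...,2]>.008)
n,l=cv2.connectedComponents(m.astype(np.uint8))
for i in range(1,n):
    P=W[l==i]
    if len(P)>60: q=P[P[:,2]>P[:,2].max()-.012]; print('seed',len(P),P.min(0).round(4),P.max(0).round(4),'mid',((P.min(0)+P.max(0))/2).round(4))
r=inr&(W[...,2]>.0115)&(W[...,2]<.018)&~m; P=W[r]; print('rim',len(P),np.percentile(P,[1,99],axis=0))
E
python3 seed.py w6
```

```text
34.35 [ 0.56554689 -0.39411846  0.19708195] 0.04663875483072175
seed 277 [ 0.4536 -0.3731  0.0173] [ 0.4718 -0.3548  0.0288] mid [ 0.4627 -0.3639  0.0231]
seed 248 [ 0.5667 -0.398   0.0181] [ 0.5856 -0.3795  0.0277] mid [ 0.5761 -0.3887  0.0229]
rim 6051 [[ 0.40905884 -0.45465829  0.01197103]
 [ 0.62587629 -0.30180656  0.01650376]]
```

View pics/w6.png

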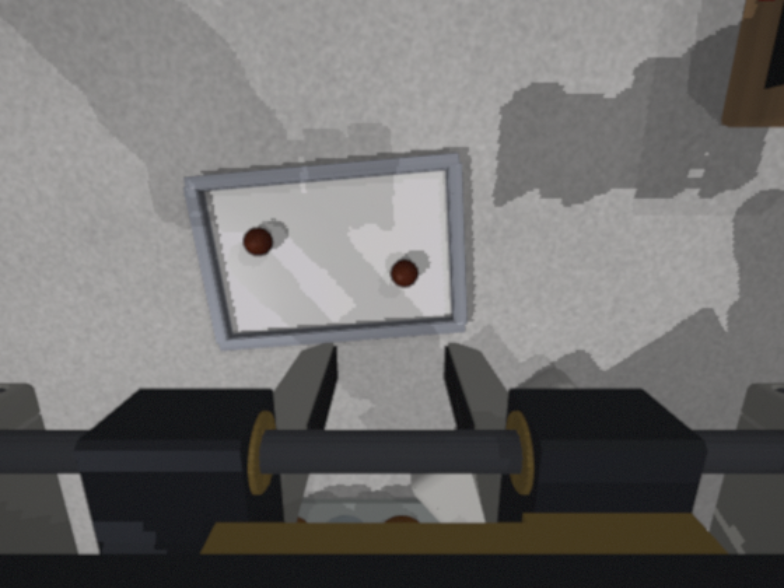

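```bash
python3 -c "
from h import *
print(arm.state()['joint_positions'].round(2))"
```

```text
[ 0.3   0.62  0.37  1.74 -0.29  0.83  0.8 ]
```

Emit:
send_rows(
  steps=[
    {"hand": 0, "dp": [0.5, 0.3, -1], "roll": 7},
    {"hand": 0, "dp": [0.5, 0.3, -1], "roll": 7},
    {"hand": 0, "dp": [0, 0, -1], "roll": 7},
    {"hand": 0, "dp": [0, 0, -1], "roll": 7},
    {"hand": 0, "dp": [0, 0, -1], "roll": 7},
    {"hand": 0, "dp": [0, 0, -1], "roll": 7},
    {"hand": 0.25, "dp": [0, 0, 0], "roll": 7},
    {"hand": 0.25, "dp": [0, 0, 0], "roll": 7},
    {"hand": 0.25, "dp": [0, 0, 0], "roll": 7},
    {"hand": 0.25, "dp": [0, 0, 0], "roll": 7},
    {"hand": 0.25, "dp": [0, 0, 0], "roll": 7},
    {"hand": 0.25, "dp": [0, 0, 0], "roll": 7},
  ],
)

```text
time: 35.4
eef_pos: [0.5768, -0.3845, 0.1382]
tool_rot: [0.524, -0.523, -0.476, 0.475]
wrist_force: [0.7, -1.3, 1.3]
width: 0.0351
```

Emit:
send_rows(
  steps=[
    {"hand": 0.25, "dp": [0, 0, 0], "roll": 6},
    {"hand": 0.25, "dp": [0, 0, 0], "roll": 0},
    {"hand": 0.25, "dp": [0, 0, 0], "roll": 0},
  ],
)

```text
time: 35.65
eef_pos: [0.5765, -0.3855, 0.1382]
tool_rot: [0.5, -0.5, -0.5, 0.499]
wrist_force: [0.5, -0.1, 0.2]
width: 0.035
```

```bash
python3 seed.py w7; python3 -c "
from h import *
print(arm.state()['joint_positions'].round(2))"
```

```text
35.65 [ 0.57645723 -0.38546438  0.13815907] 0.035034607332706254
seed 549 [ 0.4513 -0.3746  0.0194] [ 0.4714 -0.3549  0.0283] mid [ 0.4613 -0.3648  0.0239]
seed 376 [ 0.5651 -0.4001  0.0168] [ 0.5843 -0.3807  0.0286] mid [ 0.5747 -0.3904  0.0227]
rim 9817 [[ 0.40912105 -0.45572195  0.01187296]
 [ 0.62353604 -0.3026409   0.01649873]]
[ 0.58  0.67 -0.11  1.75  0.1   0.72  1.99]
```

View pics/w7.png

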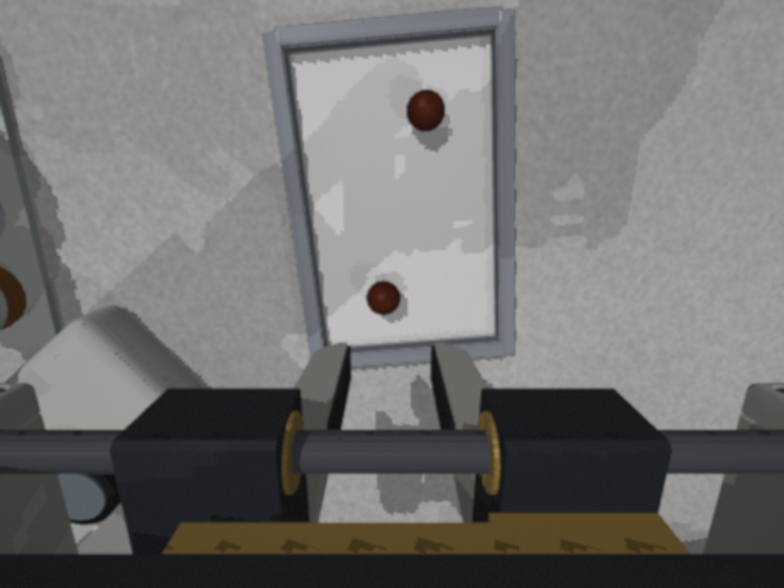

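Emit:
send_rows(
  steps=[
    {"hand": 0.25, "dp": [-0.1, -0.3, -3], "roll": 0},
    {"hand": 0.25, "dp": [0, 0, -3], "roll": 0},
    {"hand": 0.25, "dp": [0, 0, -2.5], "roll": 0},
    {"hand": 0.25, "dp": [0, 0, -1.5], "roll": 0},
    {"hand": 0.25, "dp": [0, 0, -0.8], "roll": 0},
    {"hand": 0.25, "dp": [0, 0, 0], "roll": 0},
    {"hand": 1, "dp": [0, 0, 0], "roll": 0},
    {"hand": 1, "dp": [0, 0, 0], "roll": 0},
    {"hand": 1, "dp": [0, 0, 0], "roll": 0},
    {"hand": 1, "dp": [0, 0, 0], "roll": 0},
  ],
)

```text
time: 36.53
eef_pos: [0.5757, -0.3908, 0.0315]
tool_rot: [-0.499, 0.501, 0.5, -0.5]
wrist_force: [0.7, -0.2, 1.3]
width: 0.0217
```

Emit:
send_rows(
  steps=[
    {"hand": 1, "dp": [0, 0, 0.5], "roll": 0},
    {"hand": 1, "dp": [0, 0, 1.5], "roll": 0},
    {"hand": 1, "dp": [0, 0, 3], "roll": 0},
    {"hand": 1, "dp": [0, 0, 3], "roll": 0},
    {"hand": 1, "dp": [0, 0, 4], "roll": 0},
    {"hand": 1, "dp": [0, 0, 2], "roll": 0},
  ],
)

```text
time: 37.03
eef_pos: [0.5761, -0.3911, 0.1761]
tool_rot: [-0.498, 0.502, 0.501, -0.5]
wrist_force: [1.8, 0.1, 0.9]
width: 0.022
```

```bash
python3 seed.py w8
```

```text
37.0333 [ 0.5761343  -0.39111889  0.17611524] 0.02201429208028321
seed 397 [ 0.4514 -0.3747  0.0193] [ 0.4712 -0.3558  0.0283] mid [ 0.4613 -0.3653  0.0238]
rim 7779 [[ 0.4091773  -0.45578722  0.01193971]
 [ 0.62475781 -0.30315417  0.01642438]]
```

View pics/w8.png

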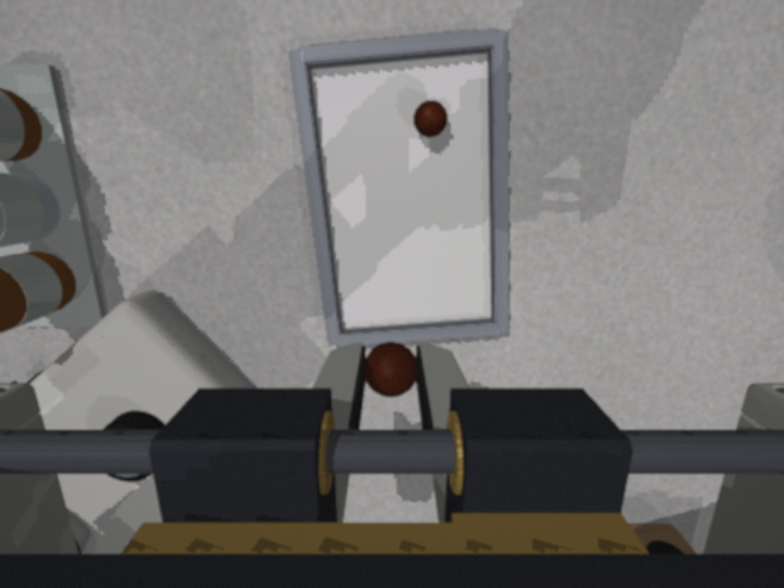

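Emit:
send_rows(
  steps=[
    {"hand": 1, "dp": [0, 3.5, 1], "roll": 0},
    {"hand": 1, "dp": [0, 4, 0], "roll": 0},
    {"hand": 1, "dp": [0, 4, 0], "roll": 0},
    {"hand": 1, "dp": [0, 4, 0], "roll": 0},
    {"hand": 1, "dp": [0, 4, 0], "roll": 0},
    {"hand": 1, "dp": [0, 4, 0], "roll": 0},
    {"hand": 1, "dp": [0, 4, 0], "roll": 0},
    {"hand": 1, "dp": [0, 4, 0], "roll": 0},
    {"hand": 1, "dp": [0, 4, 0], "roll": 0},
    {"hand": 1, "dp": [0, 4, 0], "roll": 0},
    {"hand": 1, "dp": [0, 2.5, -1], "roll": 0},
    {"hand": 1, "dp": [0, 0.4, 0], "roll": 0},
  ],
)

```text
time: 38.08
eef_pos: [0.5744, 0.0401, 0.1704]
tool_rot: [-0.499, 0.497, 0.503, -0.501]
wrist_force: [-0.8, 0.5, -0.4]
width: 0.0219
```

Emit:
send_rows(
  steps=[
    {"hand": 1, "dp": [0, 0, -2.5], "roll": 0},
    {"hand": 1, "dp": [0, 0, -3], "roll": 0},
    {"hand": 1, "dp": [0, 0, -2.3], "roll": 0},
    {"hand": 1, "dp": [0, 0, 0], "roll": 0},
  ],
)

```text
time: 38.42
eef_pos: [0.5731, 0.033, 0.0895]
tool_rot: [0.501, -0.499, -0.499, 0.502]
wrist_force: [0.1, -0.3, -0.3]
width: 0.022
```

Release, retreat, and return to the second conker (0.462, −0.364).

Emit:
send_rows(
  steps=[
    {"hand": 0.25, "dp": [0, 0, 0], "roll": 0},
    {"hand": 0.25, "dp": [0, 0, 0], "roll": 0},
    {"hand": 0.25, "dp": [0, 0, 0], "roll": 0},
    {"hand": 0.25, "dp": [0, 0, 3], "roll": 0},
    {"hand": 0.25, "dp": [0, 0, 4], "roll": 0},
    {"hand": 0.25, "dp": [-0.5, -3, 2], "roll": 0},
    {"hand": 0.25, "dp": [-1, -4, 0], "roll": 0},
    {"hand": 0.25, "dp": [-1, -4, 0], "roll": 0},
    {"hand": 0.25, "dp": [-1, -4, 0], "roll": 0},
    {"hand": 0.25, "dp": [-1, -4, 0], "roll": 0},
    {"hand": 0.25, "dp": [-1, -4, 0], "roll": 0},
    {"hand": 0.25, "dp": [-1, -4, 0], "roll": 0},
  ],
)

```text
time: 39.42
eef_pos: [0.5095, -0.2385, 0.1841]
tool_rot: [-0.499, 0.501, 0.5, -0.5]
wrist_force: [0.9, 1.2, 0.4]
width: 0.0352
```

Emit:
send_rows(
  steps=[
    {"hand": 0.25, "dp": [-1, -4, 0], "roll": 0},
    {"hand": 0.25, "dp": [-1, -4, 0], "roll": 0},
    {"hand": 0.25, "dp": [-1, -4, -1], "roll": 0},
    {"hand": 0.25, "dp": [-1.1, -0.7, -2], "roll": 0},
    {"hand": 0.25, "dp": [0, 0, -2], "roll": 0},
    {"hand": 0.25, "dp": [0, 0, 0], "roll": 0},
    {"hand": 0.25, "dp": [0, 0, 0], "roll": 0},
  ],
)

```text
time: 40.0
eef_pos: [0.4691, -0.3625, 0.1331]
tool_rot: [-0.5, 0.5, 0.5, -0.5]
wrist_force: [-0.1, -0.0, -0.3]
width: 0.0348
```

```bash
python3 seed.py w9; python3 - <<'E'
from h import *
c=cam('top'); save(c,'t5'); cv2.imwrite('pics/t5c.png',cv2.resize(c['frame'][150:260,220:330,::-1],None,fx=5,fy=5,interpolation=2))
E
```

```text
40.0 [ 0.4691155  -0.36249318  0.13308003] 0.034761391827189736
seed 400 [ 0.4494 -0.3742  0.0176] [ 0.4689 -0.3553  0.028 ] mid [ 0.4592 -0.3647  0.0228]
rim 5439 [[ 0.40847842 -0.45628894  0.01211656]
 [ 0.62427827 -0.31063165  0.01621681]]
```

View pics/t5c.png

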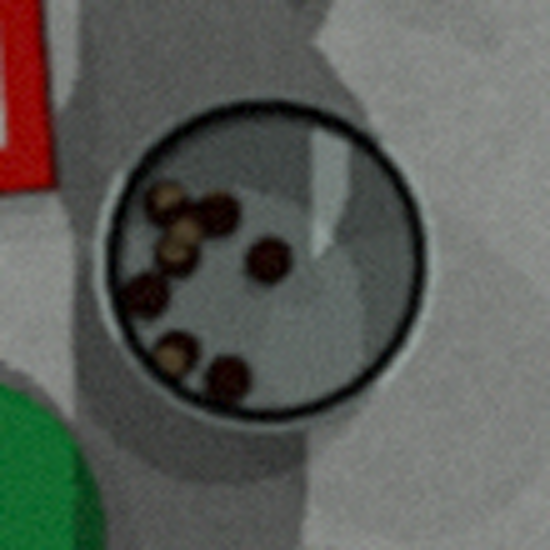

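View pics/w9.png

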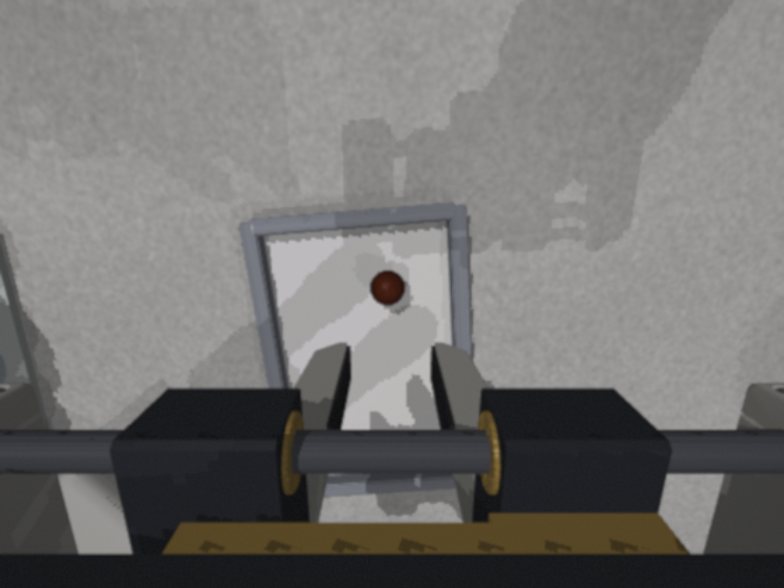

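Emit:
send_rows(
  steps=[
    {"hand": 0.25, "dp": [-0.8, -0.2, -3], "roll": 0},
    {"hand": 0.25, "dp": [0, 0, -3], "roll": 0},
    {"hand": 0.25, "dp": [0, 0, -2.4], "roll": 0},
    {"hand": 0.25, "dp": [0, 0, -1.2], "roll": 0},
    {"hand": 0.25, "dp": [0, 0, -0.7], "roll": 0},
    {"hand": 0.25, "dp": [0, 0, 0], "roll": 0},
    {"hand": 1, "dp": [0, 0, 0], "roll": 0},
    {"hand": 1, "dp": [0, 0, 0], "roll": 0},
    {"hand": 1, "dp": [0, 0, 0], "roll": 0},
    {"hand": 1, "dp": [0, 0, 0], "roll": 0},
  ],
)

```text
time: 40.93
eef_pos: [0.4619, -0.365, 0.0305]
tool_rot: [-0.499, 0.501, 0.5, -0.5]
wrist_force: [0.5, 0.3, 4.2]
width: 0.0221
```

Emit:
send_rows(
  steps=[
    {"hand": 1, "dp": [0, 0, 0.5], "roll": 0},
    {"hand": 1, "dp": [0, 0, 1.5], "roll": 0},
    {"hand": 1, "dp": [0, 0, 3], "roll": 0},
    {"hand": 1, "dp": [0, 0, 3], "roll": 0},
    {"hand": 1, "dp": [0, 0, 4], "roll": 0},
    {"hand": 1, "dp": [0, 0, 3], "roll": 0},
  ],
)

```text
time: 41.43
eef_pos: [0.4611, -0.3646, 0.1824]
tool_rot: [-0.499, 0.5, 0.5, -0.5]
wrist_force: [0.4, -0.2, -0.5]
width: 0.022
```

```bash
python3 seed.py w10
```

```text
41.4333 [ 0.46109456 -0.36462289  0.1824047 ] 0.021996839715333977
rim 3533 [[ 0.40821777 -0.45654186  0.01207699]
 [ 0.54783706 -0.30815515  0.01620723]]
```

View pics/w10.png

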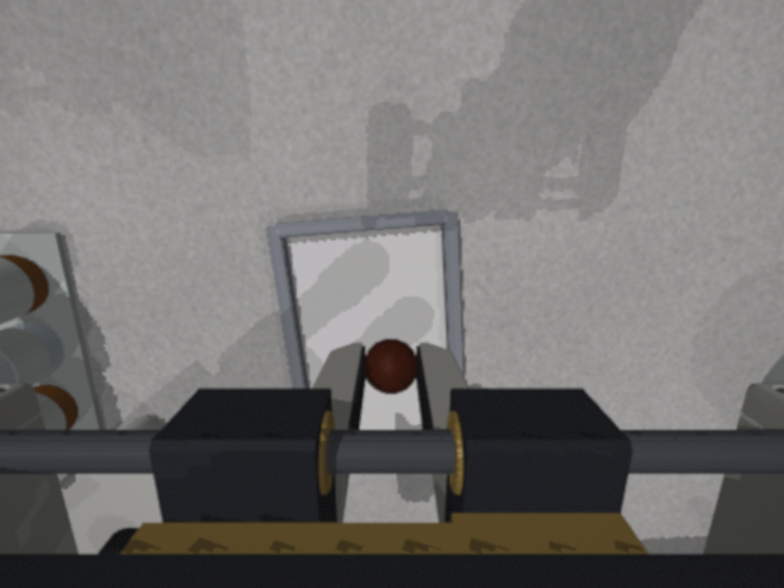

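Emit:
send_rows(
  steps=[
    {"hand": 1, "dp": [1, 3.3, 0.5], "roll": 0},
    {"hand": 1, "dp": [1.1, 3.8, 0], "roll": 0},
    {"hand": 1, "dp": [1.1, 3.8, 0], "roll": 0},
    {"hand": 1, "dp": [1.1, 3.8, 0], "roll": 0},
    {"hand": 1, "dp": [1.1, 3.8, 0], "roll": 0},
    {"hand": 1, "dp": [1.1, 3.8, 0], "roll": 0},
    {"hand": 1, "dp": [1.1, 3.8, 0], "roll": 0},
    {"hand": 1, "dp": [1.1, 3.8, 0], "roll": 0},
    {"hand": 1, "dp": [1.1, 3.8, 0], "roll": 0},
    {"hand": 1, "dp": [1.1, 3.8, 0], "roll": 0},
    {"hand": 1, "dp": [0.4, 0.8, -1], "roll": 0},
    {"hand": 1, "dp": [0, 0, -1], "roll": 0},
  ],
)

```text
time: 42.48
eef_pos: [0.5754, 0.0227, 0.1647]
tool_rot: [-0.498, 0.499, 0.503, -0.5]
wrist_force: [0.6, -0.5, -0.1]
width: 0.0218
```

Emit:
send_rows(
  steps=[
    {"hand": 1, "dp": [0, 0, -2.5], "roll": 0},
    {"hand": 1, "dp": [0, 0, -3], "roll": 0},
    {"hand": 1, "dp": [0, 0, -1], "roll": 0},
    {"hand": 1, "dp": [0, 0, -0.5], "roll": 0},
    {"hand": 1, "dp": [0, 0, 0], "roll": 0},
  ],
)

```text
time: 42.9
eef_pos: [0.5735, 0.0173, 0.0936]
tool_rot: [0.501, -0.5, -0.499, 0.501]
wrist_force: [-0.3, -0.3, -0.4]
width: 0.022
```

Emit:
send_rows(
  steps=[
    {"hand": 0.25, "dp": [0, 0, 0], "roll": 0},
    {"hand": 0.25, "dp": [0, 0, 0], "roll": 0},
    {"hand": 0.25, "dp": [0, 0, 0], "roll": 0},
    {"hand": 0.25, "dp": [0, 0, 3], "roll": 0},
    {"hand": 0.25, "dp": [0, 0, 4], "roll": 0},
    {"hand": 0, "dp": [-1, 1, 2], "roll": 0},
    {"hand": 0, "dp": [-2, 2.5, 0], "roll": 0},
    {"hand": 0, "dp": [-2.5, 3, 0], "roll": 0},
    {"hand": 0, "dp": [-2.5, 3, 0], "roll": 0},
    {"hand": 0, "dp": [-2.5, 3, -1], "roll": 0},
    {"hand": 0, "dp": [-1.5, 3, -2], "roll": 0},
    {"hand": 0, "dp": [0, 0, -2], "roll": 0},
  ],
)

```text
time: 43.9
eef_pos: [0.4518, 0.1797, 0.1357]
tool_rot: [-0.498, 0.498, 0.504, -0.5]
wrist_force: [-0.2, -0.0, -0.4]
width: 0.0466
```

```bash
python3 - <<'E'
from h import *
s=arm.state();print(s['time'],s['eef_pos'],s['width'])
c=cam('wrist'); save(c,'w11'); W=wp(c,s)
m=(W[...,2]>.043)&(W[...,2]<.055)&(np.hypot(W[...,0]-.447,W[...,1]-.188)<.06)&(c['frame'].max(-1)<80); P=W[m]; print(m.sum(),P.min(0),P.max(0),cv2.minEnclosingCircle((P[:,:2]*1000).astype(np.float32)))
c=cam('top'); save(c,'t6'); cv2.imwrite('pics/t6c.png',cv2.resize(c['frame'][150:260,220:330,::-1],None,fx=5,fy=5,interpolation=2))
W=pts(c); m=(W[...,2]>.078)&(W[...,2]<.093)&(np.hypot(W[...,0]-.573,W[...,1]-.033)<.09); P=W[m]; print(m.sum(),cv2.minEnclosingCircle((P[:,:2]*1000).astype(np.float32)))
E
```

```text
43.9 [0.45183881 0.1796872  0.13565289] 0.046557143291839145
829 [0.43441604 0.17329615 0.04302771] [0.46104396 0.20005683 0.05124378] ((447.96734619140625, 186.51795959472656), 13.808333396911621)
977 ((573.1070556640625, 32.09093475341797), 74.94781494140625)
```

View pics/t6.png

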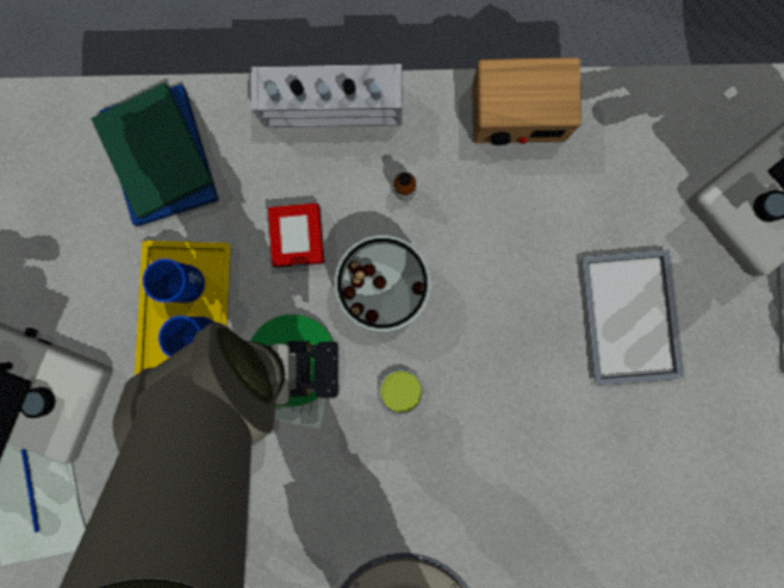

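View pics/t6c.png

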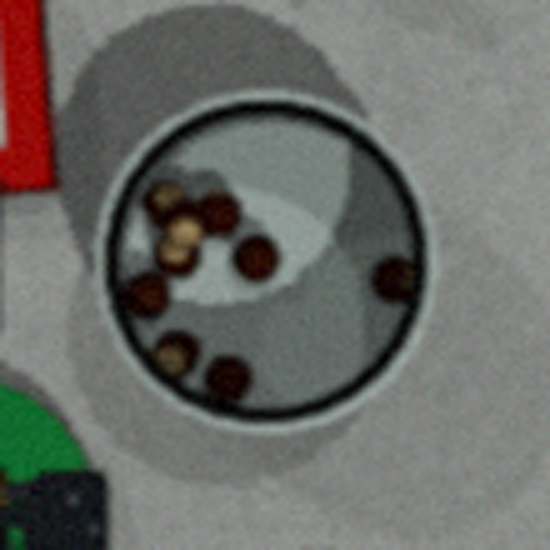

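View pics/w11.png

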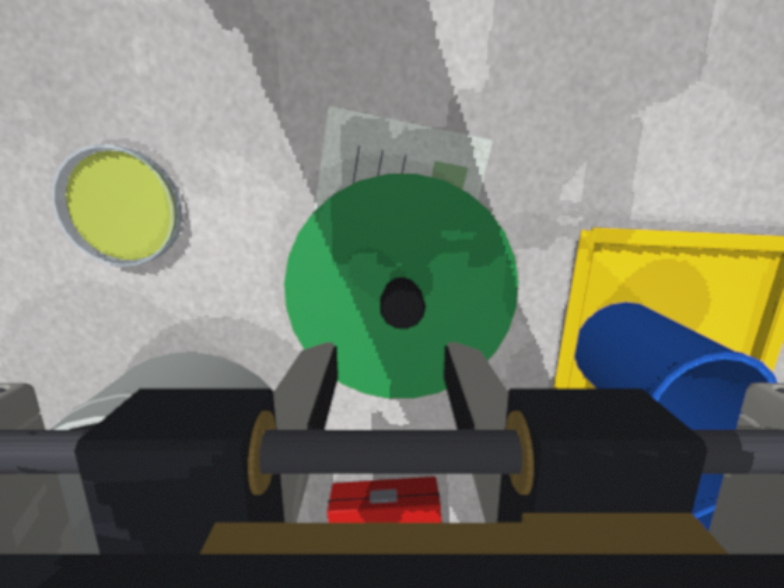

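Emit:
send_rows(
  steps=[
    {"hand": 0, "dp": [0, 0, 0], "roll": 0},
    {"hand": 0, "dp": [0, 0, -2], "roll": 0},
    {"hand": 0, "dp": [0, 0, -1], "roll": 0},
    {"hand": 0, "dp": [0, 0, 0], "roll": 0},
  ],
)

```text
time: 44.33
eef_pos: [0.4549, 0.172, 0.1042]
tool_rot: [-0.5, 0.501, 0.499, -0.5]
wrist_force: [-0.9, -0.3, 0.2]
width: 0.0466
```

Emit:
send_rows(
  steps=[
    {"hand": 0, "dp": [-0.7, 1.5, 0], "roll": 0},
    {"hand": 0, "dp": [0, 0, 0], "roll": 0},
    {"hand": 0, "dp": [0, 0, -3], "roll": 0},
    {"hand": 0, "dp": [0, 0, -2], "roll": 0},
    {"hand": 0, "dp": [0, 0, -0.7], "roll": 0},
    {"hand": 0, "dp": [0, 0, 0], "roll": 0},
    {"hand": 1, "dp": [0, 0, 0], "roll": 0},
    {"hand": 1, "dp": [0, 0, 0], "roll": 0},
    {"hand": 1, "dp": [0, 0, 0], "roll": 0},
    {"hand": 1, "dp": [0, 0, 0], "roll": 0},
  ],
)

```text
time: 45.17
eef_pos: [0.4477, 0.1884, 0.0484]
tool_rot: [-0.5, 0.5, 0.501, -0.5]
wrist_force: [0.1, -0.5, 8.1]
width: 0.0272
```

Emit:
send_rows(
  steps=[
    {"hand": 1, "dp": [0, 0, 0], "roll": 0},
    {"hand": 1, "dp": [0, 0, 1], "roll": 0},
    {"hand": 1, "dp": [0, 0, 3], "roll": 0},
    {"hand": 1, "dp": [0, 0, 4], "roll": 0},
    {"hand": 1, "dp": [0, 0, 4], "roll": 0},
    {"hand": 1, "dp": [1, -1.5, 0], "roll": 0},
    {"hand": 1, "dp": [2.5, -3, 0], "roll": 0},
    {"hand": 1, "dp": [2.5, -3, 0], "roll": 0},
    {"hand": 1, "dp": [2.5, -3, 0], "roll": 0},
    {"hand": 1, "dp": [2.5, -3, 0], "roll": 0},
    {"hand": 1, "dp": [1.5, -2, 0], "roll": 0},
    {"hand": 1, "dp": [0, 0, 0], "roll": 0},
  ],
)

```text
time: 46.17
eef_pos: [0.575, 0.0276, 0.1683]
tool_rot: [-0.5, 0.503, 0.498, -0.498]
wrist_force: [0.2, -0.3, 0.6]
width: 0.0274
```

Emit:
send_rows(
  steps=[
    {"hand": 1, "dp": [0, 0, 0], "roll": 0},
    {"hand": 1, "dp": [0, 0, 0], "roll": 0},
  ],
)

```text
time: 46.33
eef_pos: [0.5714, 0.0339, 0.1678]
tool_rot: [-0.5, 0.5, 0.5, -0.5]
wrist_force: [-0.6, 0.4, -1.0]
width: 0.0275
```

```bash
python3 - <<'E'
from h import *
s=arm.state();print(s['time'],s['eef_pos'],s['width'])
c=cam('wrist'); save(c,'w12'); W=wp(c,s); h=cv2.cvtColor(c['frame'],cv2.COLOR_RGB2HSV)
g=(h[...,0]>50)&(h[...,0]<80)&(h[...,1]>120)&(np.hypot(W[...,0]-s['eef_pos'][0],W[...,1]-s['eef_pos'][1])<.12)&(W[...,2]>.08); P=W[g]
A=np.c_[P[:,:2],np.ones(len(P))]; k=np.linalg.lstsq(A,P[:,2],rcond=None)[0]; print('plane',k, 'z med',np.median(P[:,2]), P.min(0),P.max(0))
r=P[abs(P[:,2]-np.median(P[:,2]))<.005]; print(cv2.minEnclosingCircle((r[:,:2]*1000).astype(np.float32)))
t=(W[...,2]>.078)&(W[...,2]<.09)&(np.hypot(W[...,0]-.573,W[...,1]-.033)<.09)&~g;P=W[t];print(len(P))
c=cam('top'); save(c,'t7'); W=pts(c);m=(W[...,2]>.078)&(W[...,2]<.09)&(np.hypot(W[...,0]-.573,W[...,1]-.033)<.09);P=W[m];print(len(P))
E
```

```text
46.3333 [0.57141288 0.03390618 0.16782945] 0.02753670201044984
plane [-0.03801308  0.00034275  0.15991023] z med 0.13807949197131625 [ 0.49406843 -0.0426018   0.13577025] [0.64782152 0.10989404 0.31156176]
((571.8750610351562, 33.70198059082031), 76.78912353515625)
0
0
```

View pics/w12.png

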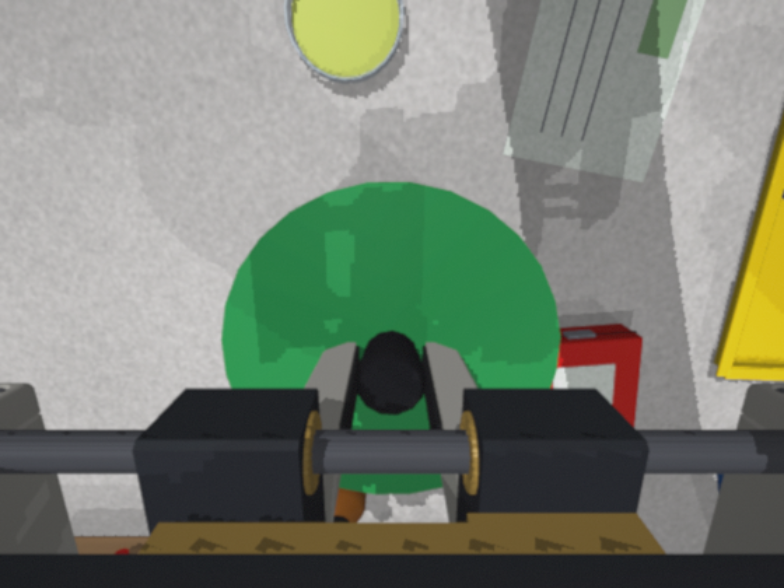

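Emit:
send_rows(
  steps=[
    {"hand": 1, "dp": [0.1, -0.1, -1], "roll": 0},
    {"hand": 1, "dp": [0, 0, -1.5], "roll": 0},
    {"hand": 1, "dp": [0, 0, -1], "roll": 0},
    {"hand": 1, "dp": [0, 0, -0.3], "roll": 0},
    {"hand": 1, "dp": [0, 0, 0], "roll": 0},
    {"hand": 1, "dp": [0, 0, 0], "roll": 0},
  ],
)

```text
time: 46.93
eef_pos: [0.573, 0.0327, 0.1291]
tool_rot: [0.5, -0.5, -0.5, 0.5]
wrist_force: [0.0, 0.9, -0.3]
width: 0.0273
```

Emit:
send_rows(
  steps=[
    {"hand": 1, "dp": [0, 0, -0.3], "roll": 0},
    {"hand": 1, "dp": [0, 0, -0.2], "roll": 0},
    {"hand": 1, "dp": [0, 0, -0.2], "roll": 0},
    {"hand": 1, "dp": [0, 0, -0.2], "roll": 0},
    {"hand": 1, "dp": [0, 0, 0], "roll": 0},
  ],
)

```text
time: 47.35
eef_pos: [0.5726, 0.0323, 0.1203]
tool_rot: [0.5, -0.5, -0.5, 0.5]
wrist_force: [-4.0, 0.1, 2.4]
width: 0.0273
```

Emit:
send_rows(
  steps=[
    {"hand": 1, "dp": [0, 0, -0.2], "roll": 0},
    {"hand": 1, "dp": [0, 0, 0], "roll": 0},
    {"hand": 1, "dp": [0, 0, 0], "roll": 0},
  ],
)

```text
time: 47.6
eef_pos: [0.5731, 0.0324, 0.12]
tool_rot: [-0.5, 0.5, 0.5, -0.5]
wrist_force: [-8.0, -0.8, 22.6]
width: 0.0272
```

Emit:
send_rows(
  steps=[
    {"hand": 1, "dp": [0, 0, 0.1], "roll": 0},
    {"hand": -0.2, "dp": [0, 0, 0], "roll": 0},
    {"hand": -0.2, "dp": [0, 0, 0], "roll": 0},
    {"hand": -0.2, "dp": [0, 0, 0], "roll": 0},
    {"hand": -0.2, "dp": [0, 0, 1], "roll": 0},
    {"hand": -0.2, "dp": [0, 0, 3], "roll": 0},
    {"hand": -0.2, "dp": [0, 0, 4], "roll": 0},
    {"hand": -0.2, "dp": [-1, -2, 2], "roll": 0},
    {"hand": -0.2, "dp": [-1, -4, 0], "roll": 0},
    {"hand": -0.2, "dp": [-1, -4, 0], "roll": 0},
    {"hand": -0.2, "dp": [-1, -4, 0], "roll": 0},
    {"hand": -0.2, "dp": [-1, -3, 0], "roll": 0},
  ],
)

```text
time: 48.6
eef_pos: [0.5226, -0.1408, 0.2203]
tool_rot: [-0.5, 0.501, 0.5, -0.5]
wrist_force: [0.4, -0.7, -0.5]
width: 0.0557
```

Emit:
send_rows(
  steps=[
    {"hand": -0.2, "dp": [0, -3, 0], "roll": 0},
    {"hand": -0.2, "dp": [0, -3, 0], "roll": 0},
    {"hand": -0.2, "dp": [0, 0, 0], "roll": 0},
  ],
)

```text
time: 48.85
eef_pos: [0.5225, -0.2042, 0.2201]
tool_rot: [-0.501, 0.503, 0.498, -0.499]
wrist_force: [-0.3, -0.1, 0.7]
width: 0.0557
```

```bash
python3 - <<'E'
from h import *
for n in ['top','scene']:
    c=cam(n); save(c,n+'9'); W=pts(c); h=cv2.cvtColor(c['frame'],cv2.COLOR_RGB2HSV)
    g=(h[...,0]>50)&(h[...,0]<80)&(h[...,1]>120)&(np.hypot(W[...,0]-.573,W[...,1]-.032)<.08)&(W[...,2]>.06); P=W[g]
    P=P[abs(P[:,2]-np.median(P[:,2]))<.006]
    A=np.c_[P[:,:2]-[.573,.032],np.ones(len(P))]; k=np.linalg.lstsq(A,P[:,2],rcond=None)[0]; print(n,'plane',k,cv2.minEnclosingCircle((P[:,:2]*1000).astype(np.float32)))
    if n=='scene': cv2.imwrite('pics/s9c.png',cv2.resize(c['frame'][180:260,230:330,::-1],None,fx=7,fy=7,interpolation=2))
    if n=='top':
        B=W.copy(); B[~blue(c)]=0
        for a in [(.467,.373),(.578,.372)]: print(rim(B,a,.085,.1,.05))
        m=(h[...,0]>20)&(h[...,0]<33)&(h[...,1]>150)&(W[...,1]>.25)&(W[...,1]<.5)&(W[...,2]>-.01); P=W[m]; print(cv2.minAreaRect((P[:,:2]*1000).astype(np.float32)))
E
```

```text
top plane [-7.13167601e-06 -4.25052026e-04  9.13321859e-02] ((573.1310424804688, 32.957611083984375), 76.27764892578125)
(125, ((487.91217041015625, 346.45989990234375), 33.127445220947266), array([0.48217918, 0.36377806, 0.09243203]), array([0.09331718, 0.09634679]))
(235, ((577.7153930664062, 372.2236633300781), 34.64219284057617), array([0.57910708, 0.37349222, 0.09265928]), array([0.09344235, 0.09607605]))
((529.52197265625, 378.76593017578125), (161.80491638183594, 245.3689422607422), 88.31592559814453)
scene plane [-0.00149164  0.00082455  0.09145442] ((572.1236572265625, 33.82376480102539), 77.3633804321289)
```

View pics/top9.png

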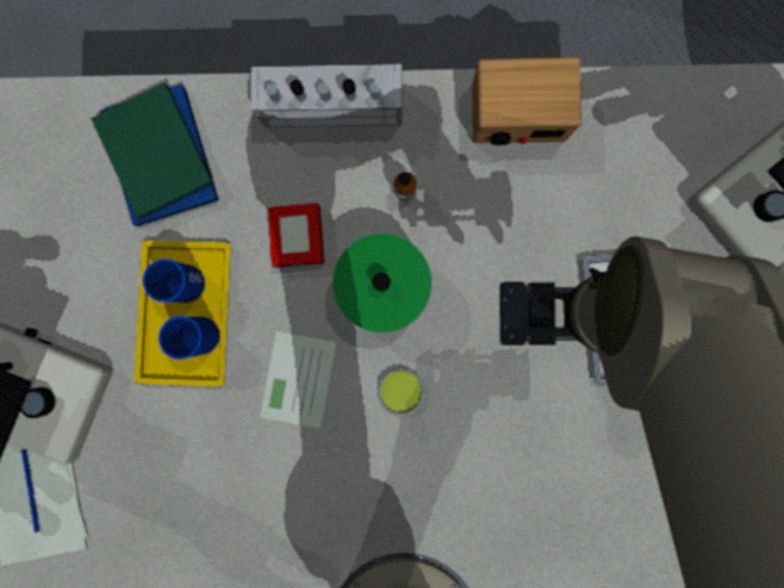

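View pics/s9c.png

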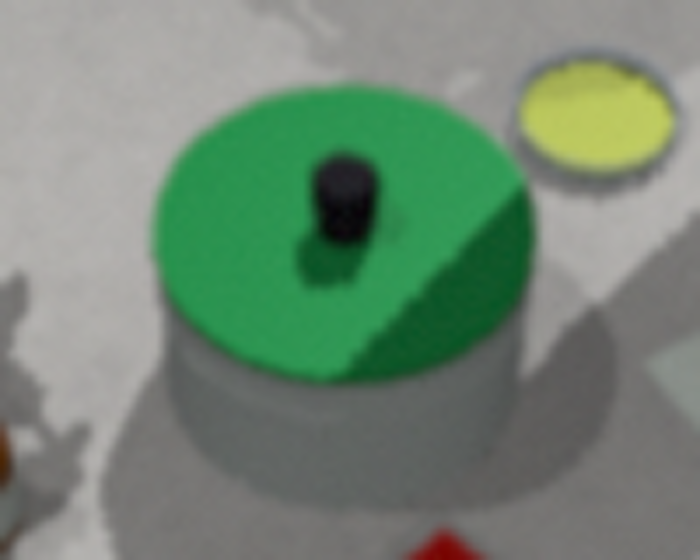

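```bash
python3 - <<'E'
from h import *
c=cam('top'); W=pts(c); B=W.copy(); B[~blue(c)]=0
print(rim(B,(.485,.35),.085,.1,.045)); print(rim(B,(.578,.372),.085,.1,.045))
cv2.imwrite('pics/t10c.png',cv2.resize(c['frame'][165:285,90:175,::-1],None,fx=5,fy=5,interpolation=2))
c=cam('scene'); W=pts(c); B=W.copy(); B[~blue(c)]=0
print(rim(B,(.485,.35),.085,.1,.045)); print(rim(B,(.578,.372),.085,.1,.045))
cv2.imwrite('pics/s10c.png',cv2.resize(c['frame'][240:360,310:450,::-1],None,fx=5,fy=5,interpolation=2))
E
```

```text
(226, ((489.95904541015625, 344.4214782714844), 34.05938720703125), array([0.49026558, 0.34724469, 0.0928361 ]), array([0.09358984, 0.09616199]))
(241, ((577.8970336914062, 371.31103515625), 33.97698211669922), array([0.57913594, 0.37332664, 0.09257096]), array([0.09337345, 0.09616044]))
(179, ((489.74505615234375, 345.04541015625), 34.31641387939453), array([0.49009711, 0.34669598, 0.0920877 ]), array([0.09291793, 0.09649439]))
(211, ((577.2078247070312, 371.27801513671875), 35.00448226928711), array([0.5759194 , 0.3735499 , 0.09234179]), array([0.09329046, 0.09663106]))
```

View pics/t10c.png

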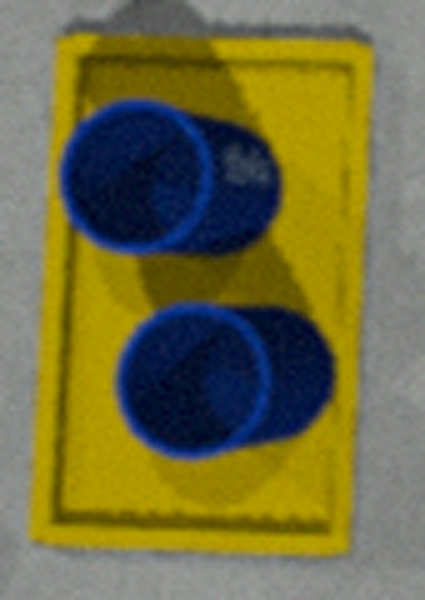

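View pics/s10c.png

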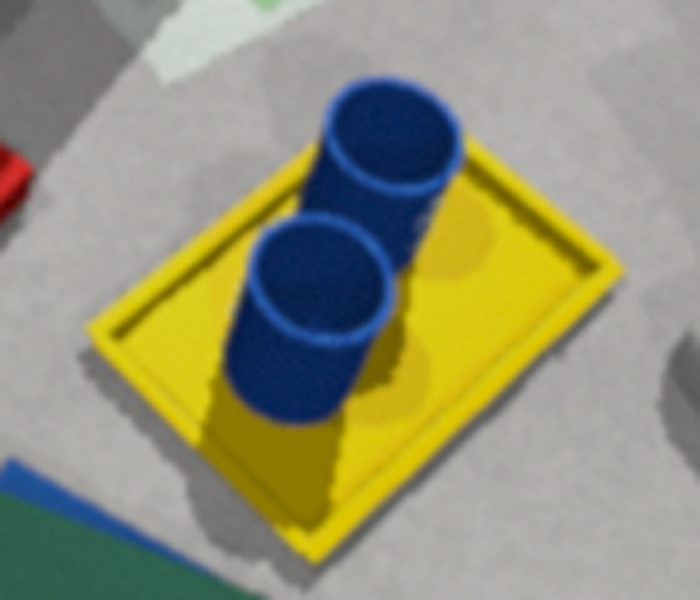

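```bash
python3 -c "
from h import *
s=arm.state(); print(s['time'],s['eef_pos'],s['wrist_force'],abs(s['dq']).max()); print(arm.close_job())"
```

```text
49.05 [ 0.52340127 -0.19651194  0.21958618] [ 0.42550536 -0.68948826 -0.14099531] 0.016388907378480658
the job is handed in; nothing more can be done
None
```

The job is finished and handed in at about 49 s of the 208 s allowed; no verdict was reported.

**What I did**
- I set the lid aside and gripped each beaker by its rim with the fingertips. I tipped each one over the tub's edge to about 110°, because the moves can only turn the tool about the vertical. I then stood each beaker up against the rim of the yellow tray.
- I picked the two loose conkers from the dissecting tray, dropped them in the tub, and pressed the lid home. The downward push met about 23 N of resistance.

**Last checks**
- **Conkers:** I counted nine in the tub, which fits three and apparently four from the beakers plus two from the tray. Two of them overlap in the picture, so that count is by eye. The tray was empty in the last clear views, and I saw no conkers left in either beaker.
- **Lid:** its top is at 91 mm and level to under 0.002 rad. It is centred within about 1 mm of the tub's position measured before closing, and it sits at the same height as at the start.
- **Beakers:** both stand upright on the yellow tray's floor, at about (0.578, 0.372) and (0.490, 0.345).
- **Slide box, petri dish, stain bottle:** they look unmoved in the last top picture. I did not measure them again.

**One disagreement:** the second beaker had shifted about 36 mm since I placed it at (0.467, 0.373), probably the knock the task mentions. By my estimate it is still about 26 mm from the tray's middle line, inside the 50 mm limit, so I left it there.

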